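Lock the dish rack's wing nuts and put the spare fittings away

TASK

Finish fitting the dish rack to the plank: on each of its two studs, run the wing nut down clockwise and tighten it firmly against the hex nut under it, so that the pair is locked. Put every leftover rubber foot and saddle clamp (there are two to four) into the open glass container, and only then set the container's lid on and press it down firmly until it is seated level all round. Nuts and container may be done in either order; leave everything else where it is.

Things in the scene. Friction and masses are not known exactly. Their poses are not given: they have to be found in the camera images.
- rack: purple wire dish rack, 300 (x) by 220 (y) by 110 mm tall, fixed to the plank. Origin: centre of its underside. From its -y side two flat steel foot brackets reach out, each with an upright threaded stud (10 mm diameter, top 62 mm above the plank) at x = -75 mm (stud 1) and x = +75 mm (stud 2), y = -185 mm
- first1: hex nut on stud 1, 19 mm across flats, 10 mm tall, already set and immovable; origin at the centre of its underside, its top 17 mm above the plank
- lock1: the threaded hub of wing nut 1 (the second nut on stud 1), which rises and falls but is not turned in this reading; origin on the axis at the wing nut's underside: 17 mm above the plank when it touches the hex nut
- wing1_mid (a point): centre of steel wing nut 1, above the hex nut on stud 1: one bar-like pair of wings 50 mm long (x), 12 mm thick (y), 26 mm tall (z up); this point is 13 mm above its underside. Grip it across the 12 mm (fingers closing along its y), finger tips not lower than 4 mm above its underside
- wing1 (a joint): turn of wing nut 1, rad: grows clockwise seen from above, which runs it down 8 mm a turn. About 0 (within 0.1) where it first touches the hex nut, negative while backed off. Below 0 it turns freely with about 0.04 N m of friction; beyond 0 the resistance grows and 0.8 to 1.2 makes it properly tight (at 1.8 it stops dead). It stays where it is left
- first2: hex nut on stud 2, 19 mm across flats, 10 mm tall, already set and immovable; origin at the centre of its underside, its top 17 mm above the plank
- lock2: the threaded hub of wing nut 2 (the second nut on stud 2), which rises and falls but is not turned in this reading; origin on the axis at the wing nut's underside: 17 mm above the plank when it touches the hex nut
- wing2_mid (a point): centre of steel wing nut 2, above the hex nut on stud 2: one bar-like pair of wings 50 mm long (x), 12 mm thick (y), 26 mm tall (z up); this point is 13 mm above its underside. Grip it across the 12 mm (fingers closing along its y), finger tips not lower than 4 mm above its underside
- wing2 (a joint): turn of wing nut 2, rad: grows clockwise seen from above, which runs it down 8 mm a turn. About 0 (within 0.1) where it first touches the hex nut, negative while backed off. Below 0 it turns freely with about 0.04 N m of friction; beyond 0 the resistance grows and 0.8 to 1.2 makes it properly tight (at 1.8 it stops dead). It stays where it is left
- tub: open glass food container with a grey band round its rim, loose, 120 (x) by 160 (y) by 60 mm tall, walls and floor 5 mm, 0.75 kg. Origin: centre of its underside
- tub_rim (a point): centre of the container's mouth, level with its rim, 60 mm above its underside
- lid: lid of the container, lying right side up on the plank: grey plug 104 (x) by 144 (y) by 8 mm under a white plate 126 by 166 by 6 mm, with a white bar grip on top 16 (x) by 60 (y) by 20 mm tall. About 0.16 kg. Origin: centre of the plug's underside; the grip is 14 to 34 mm above it. Seated, the plug is inside the mouth (3 mm play each side) and the plate lies on the rim, so the origin is 52 mm above the container's underside and the long sides are parallel (either way round)
- lid_grip (a point): centre of the lid's bar grip, 24 mm above the lid's origin; grip it across its 16 mm (fingers closing along its x)
- foot_a_mid (a point): round black rubber foot, 30 mm diameter, 22 mm tall, standing on the plank; a spare. This point is its centre, 11 mm above its underside. May be absent
- foot_b_mid (a point): round black rubber foot, 30 mm diameter, 22 mm tall, standing on the plank; a spare. This point is its centre, 11 mm above its underside. May be absent
- clamp_a_mid (a point): aluminium saddle clamp lying flat: a strip 44 mm (x) by 18 mm (y), 6 mm thick, with a 24 mm long hump in the middle to 17 mm height; a spare. This point is 8.5 mm above its underside, on its centre; its two 18 mm apart long sides are the sides to grip (fingers closing along its y). May be absent
- clamp_b_mid (a point): aluminium saddle clamp lying flat: a strip 44 mm (x) by 18 mm (y), 6 mm thick, with a 24 mm long hump in the middle to 17 mm height; a spare. This point is 8.5 mm above its underside, on its centre; its two 18 mm apart long sides are the sides to grip (fingers closing along its y). May be absent
- tin_cup: enamel tin cup, 80 mm wide, 75 mm tall; origin at its underside; bystander, to be left alone
- soap: bar of soap 75 by 50 by 22 mm; origin at its underside; bystander, to be left alone
- plate_low: lower of two stacked melamine plates, 190 mm; origin at its underside; bystander, to be left alone
- plate_high: upper of the two plates, 160 mm; origin at its underside; bystander, to be left alone
- snapbox: closed glass food box with grey snap lid, 136 by 166 by 65 mm; origin at its underside; bystander, to be left alone
- soap_bottle: clear bottle, 60 mm wide, 170 mm tall; origin at its underside; bystander, to be left alone
- spoon: wooden spoon 220 mm long; origin at its underside; bystander, to be left alone
Mind the look-alikes: they are no part of the job. Leave any orange look-alike of the tub alone.

How it is judged:
By the outcome, as a careful person would: the job done as asked, in the order asked, and still so for the second after the job is handed in, with the robot touching nothing.
Of foot_a, foot_b, clamp_a, clamp_b only 2 to 4 are there at a start; the rules pass over those that are not, and their reading is None.
At some moment in a run one of foot_a, foot_b, clamp_a, clamp_b, lid may be knocked a few centimetres aside while the robot is not near it.
Once in a run the grip may slacken for a moment while it holds something.
It also fails if it takes over 210 s, if anything falls off the work surface, if the arm or the gripper's body presses on something with over 40 N, if the wrist force passes 120 N, or if a joint passes its speed limit or range.

ROBOT

A 6-joint arm with a two-finger parallel gripper is mounted at the origin on the work surface. World frame = base frame: x ahead of the robot, y to its left, z up, the work surface at z = 0. Lengths are in m, angles in rad, forces in N, time in s.
With the tool pointing down it reaches from about 0.325 to 0.9 m from the base axis. Payload 6.1 kg.
Tool frame: the origin (TCP) lies midway between the tips of the shut fingers; the grasp point (between the pads) lies 19 mm behind it; x points along the fingers, y is the direction in which the jaws open and shut, and the axes are right-handed (so a half turn about x gives the same grasp; the last joint's range is limited). The gripper opens to 85 mm and grips with 20 to 120 N. Pads are 22 mm wide; open, the fingers measure 114 mm over their backs; the gripper's body (76 mm by 85 mm) begins 54 mm behind the grasp point. The pads swing forward as they close: fully open they stand 13 mm farther back than shut.
Start: joints at [-1.283, 0.22, 1.526, -0, 1.395, -0.126], TCP at [0.251, -0.572, 0.231] pointing down, gripper open.
Joint ranges: [-2.98, 2.98], [-0.91, 2.08], [0.09, 2.57], [-1.24, 4.39], [0.2, 2.65], [-2.68, 2.68]. Speed limits (rad/s): [2.57, 2.57, 3.01, 3.14, 3.14, 3.14].

INTERFACE

Orientations are given as [roll, pitch, yaw] about the fixed x, y, z axes, in that order (R = Rz(yaw) Ry(pitch) Rx(roll)).
In Python, from plant import movep, move_l, set_joints, gripper_to, hold, inverse_kinematics, observe, get_image, get_calibration, Unreachable, job_done gives the robot as it stands. Calls block until the motion is done:
- movep(position, orientation): joint-space move of the TCP to a pose.
- move_l(position, feed=0.15, rotation=None, max_force=None): straight line of the TCP; rotation=None keeps the orientation; feed is the mean speed in m/s. With max_force (N) it stops when the force on the tool has changed by that much, and returns True; else False.
- set_joints(angles): joint-space move.
- gripper_to(opening, f_grip=None): finger opening in m; f_grip is the grip in N (None keeps the last); returns when the fingers have stopped.
- hold(seconds).
- inverse_kinematics(position, orientation): joint angles nearest the present ones, or None.
- observe(): the state.
- get_image(name): name is "side" or "top"; returns (picture, depth): 384x512x3 uint8, red, green, blue; 384x512 float32, m along the optical axis (not along the pixel's ray), 0 where there is no reading.
- get_calibration(name): a dict with "intrinsics" (3x3 intrinsics, pixels), "world_from_camera" (4x4, takes a point from camera to world coordinates). Camera axes: x right, y down, z forward; pixel columns grow to the right and rows downward; lengths in m; the calibration is good to about 2 mm. A picture is of the moment at which its call begins. get_calibration takes no time and is no camera call.
A pose or a line that the arm cannot do raises Unreachable and nothing moves.
- job_done(): hands the job in, once; it reports no verdict.
The state is a dict: "time_s": time; "q": joint angles; "joint_velocities": joint speeds; "joint_torque": joint torques, N m; "eef_pos": TCP position; "tcp_rot": TCP orientation; "ft_force": force on the tool from outside, world axes, zero at the start; "torque": the same for the moment, N m; "opening": finger opening in m.
Only numpy, scipy, OpenCV 4.12 (cv2) and the standard library are available. Lean on these libraries where they do the work, as an engineer would, in place of code of your own. Each camera call takes 0.05 s, during which the arm holds its last target.

## Working session

There is one attempt and no reset: what is moved stays moved. The work goes in short steps, each a Python script; the robot and the scene stay as the last script left them, time stands still between calls to the robot, and variables do not carry over. Pictures are saved under pics/ and viewed, and the job is handed in when it is done.

```bash
ls; mkdir -p pics
python3 - <<'E'
from plant import *
import cv2,numpy as np
for n in("side","top"):
    p,d=get_image(n); cv2.imwrite(f"pics/{n}0.png",p[:,:,::-1]); np.save(f"pics/{n}0.npy",d)
    c=get_calibration(n); print(n,np.round(c["intrinsics"],1).tolist(),np.round(c["world_from_camera"],3).tolist())
o=observe(); print({k:np.round(v,3) for k,v in o.items()})
E
```

```text
pics
side [[386.1, 0.0, 253.3], [0.0, 386.1, 192.5], [0.0, 0.0, 1.0]] [[-0.821, -0.364, 0.44, 0.074], [-0.571, 0.54, -0.619, 0.597], [-0.012, -0.759, -0.651, 0.722], [0.0, 0.0, 0.0, 1.0]]
top [[476.3, 0.0, 257.9], [0.0, 476.3, 172.9], [0.0, 0.0, 1.0]] [[0.026, -0.993, 0.117, 0.341], [-0.999, -0.029, -0.021, -0.031], [0.024, -0.116, -0.993, 1.643], [0.0, 0.0, 0.0, 1.0]]
{'time_s': np.float64(0.1), 'q': array([-1.283,  0.221,  1.527,  0.   ,  1.395, -0.126]), 'joint_velocities': array([-0.   , -0.001, -0.003, -0.001,  0.001, -0.001]), 'joint_torque': array([ 0.0000e+00, -4.9824e+01, -3.9055e+01, -0.0000e+00,  6.0000e-03,
       -0.0000e+00]), 'eef_pos': array([ 0.251, -0.572,  0.23 ]), 'tcp_rot': array([-1.705,  1.569,  1.85 ]), 'ft_force': array([ 0.551, -0.016,  0.774]), 'torque': array([ 0.039, -0.005, -0.069]), 'opening': np.float64(0.085)}
```

View pics/top0.png

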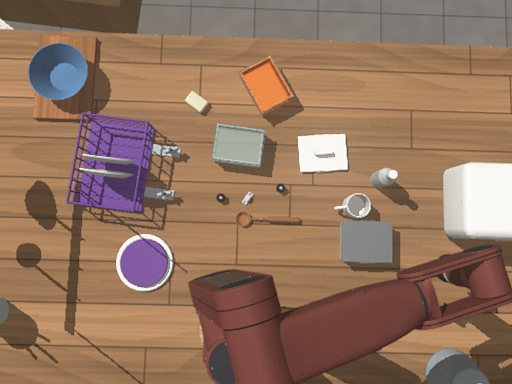

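View pics/side0.png

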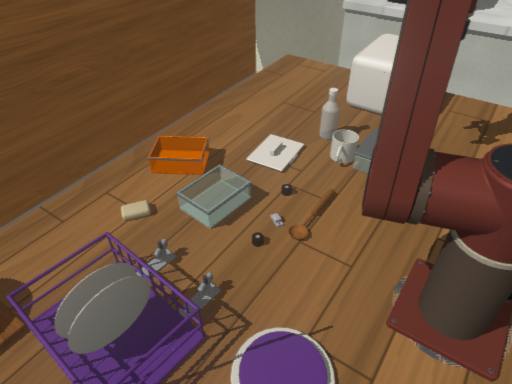

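The candidates, with top-image pixels:
- **Tub:** glass/grey at (239,146). Look-alikes are the orange tub at (267,85) and the grey snapbox at (366,242).
- **Lid:** white plate with bar at (323,153).
- **Feet:** black at (221,198) and (281,188).
- **Clamp:** (248,199).
- **Wing nuts:** about (172,151) and (165,194).

Next I'll check these in close crops.

```bash
cat > h.py <<'E'
from plant import *
import cv2,numpy as np
T={n:get_calibration(n) for n in("side","top")}
def snap(n,tag):
    p,d=get_image(n); np.savez(f"pics/{tag}.npz",p=p,d=d); return p,d
def ld(tag):
    z=np.load(f"pics/{tag}.npz"); return z["p"],z["d"]
def crop(p,box,out,s):
    x0,y0,x1,y1=box
    cv2.imwrite(f"pics/{out}.png",cv2.resize(p[y0:y1,x0:x1,::-1],None,fx=s,fy=s,interpolation=cv2.INTER_CUBIC))
def ray(n,u,v):
    K=T[n]["intrinsics"];W=T[n]["world_from_camera"]
    d=W[:3,:3]@np.linalg.inv(K)@np.array([u,v,1.]); return W[:3,3],d
def onz(n,u,v,z):
    o,d=ray(n,u,v); return o+d*(z-o[2])/d[2]
def tri(a,b):
    (o1,d1),(o2,d2)=ray("top",*a),ray("side",*b)
    s=np.linalg.lstsq(np.c_[d1,-d2],o2-o1,rcond=None)[0]
    p,q=o1+s[0]*d1,o2+s[1]*d2; return (p+q)/2,np.linalg.norm(p-q)
def cloud(n,d):
    K=T[n]["intrinsics"];W=T[n]["world_from_camera"]
    v,u=np.mgrid[:384,:512]; c=np.stack([(u-K[0,2])/K[0,0]*d,(v-K[1,2])/K[1,1]*d,d],-1)
    return c@W[:3,:3].T+W[:3,3]
def proj(n,P):
    K=T[n]["intrinsics"];W=np.linalg.inv(T[n]["world_from_camera"]); c=W[:3,:3]@np.asarray(P)+W[:3,3]; c=K@c; return c[:2]/c[2]
E
python3 - <<'E'
from h import *
p,d=snap("top","t1"); crop(p,(140,120,300,220),"t1c",5)
s,ds=snap("side","s1"); crop(s,(120,150,330,320),"s1c",3.5)
P=cloud("top",d); Q=cloud("side",ds)
for uv in [(221,198),(281,188),(248,199),(239,146),(323,153),(172,151),(165,194),(200,240),(300,240)]: print(uv,np.round(P[uv[1],uv[0]],3))
E
```

```text
(221, 198) [0.443 0.059 0.015]
(281, 188) [ 0.481 -0.144  0.029]
(248, 199) [ 0.442 -0.033  0.014]
(239, 146) [0.626 0.004 0.007]
(323, 153) [ 0.605 -0.285  0.036]
(172, 151) [0.597 0.23  0.036]
(165, 194) [0.45  0.247 0.034]
(200, 240) [0.299 0.126 0.   ]
(300, 240) [ 0.307 -0.214  0.004]
```

View pics/t1c.png

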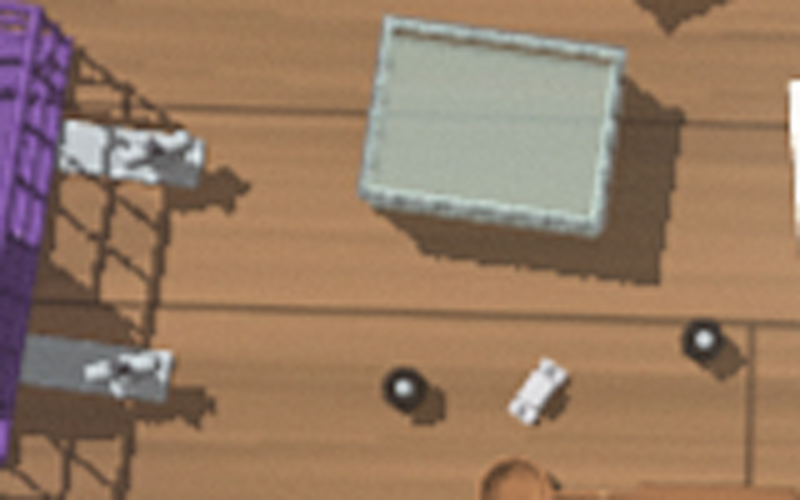

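View pics/s1c.png

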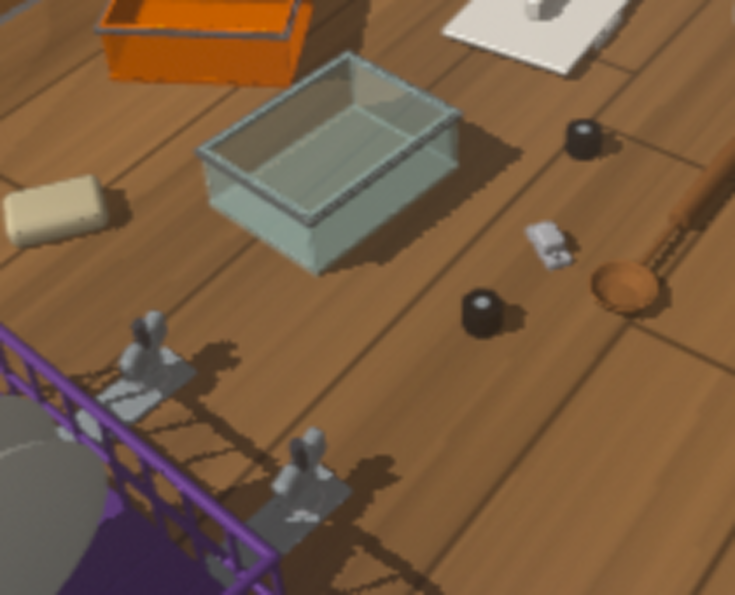

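Run:
```python
from h import *
p,d=ld("t1"); s,ds=ld("s1"); P=cloud("top",d); Q=cloud("side",ds)
print(np.round(proj("top",[0,0,0])))
# plank level
for n,C in(("top",P),("side",Q)):
    m=(abs(C[...,0]-.5)<.05)&(abs(C[...,1]-.13)<.03); print(n,"floor",np.median(C[m][:,2]),C[m][:,2].std())
def cl(C,c,r,z0,z1=.2):
    m=(np.hypot(C[...,0]-c[0],C[...,1]-c[1])<r)&(C[...,2]>z0)&(C[...,2]<z1); return C[m]
for nm,c in(("w1",(.45,.247)),("w2",(.597,.23))):
    for n,C in(("top",P),("side",Q)):
        a=cl(C,c,.045,.02); print(nm,n,len(a)); 
        np.set_printoptions(suppress=True,linewidth=150)
        print(np.round(a[np.argsort(-a[:,2])][:60]*1000).astype(int).tolist())
for nm,c in(("fa",(.443,.059)),("fb",(.48,-.144)),("cl",(.442,-.033))):
    for n,C in(("top",P),("side",Q)):
        a=cl(C,c,.035,.005,.05); print(nm,n,len(a),np.round(a.mean(0),4),np.round((a.max(0)+a.min(0))/2,4),np.round(np.percentile(a[:,2],[50,90,98]),4))
```

```text
[234. 331.]
top floor -0.0005442629825340717 0.003910755509957377
side floor -2.7544387514844004e-05 0.0012758714493963296
w1 top 63
[[451, 248, 67], [454, 252, 65], [454, 249, 62], [455, 246, 60], [451, 253, 59], [458, 250, 58], [451, 247, 57], [455, 227, 56], [448, 247, 55], [448, 267, 55], [459, 234, 54], [451, 264, 54], [445, 260, 53], [448, 254, 53], [445, 267, 52], [452, 234, 52], [444, 270, 52], [445, 264, 52], [452, 257, 51], [455, 238, 51], [455, 241, 51], [455, 265, 50], [449, 251, 50], [455, 261, 49], [452, 231, 49], [456, 231, 49], [448, 264, 49], [459, 228, 49], [448, 271, 49], [451, 268, 48], [459, 238, 48], [453, 228, 48], [452, 242, 48], [459, 232, 48], [456, 225, 47], [449, 241, 47], [448, 258, 47], [456, 235, 47], [455, 258, 47], [452, 238, 47], [452, 262, 46], [445, 258, 46], [449, 262, 45], [459, 242, 45], [460, 226, 44], [452, 272, 44], [449, 239, 44], [452, 246, 43], [455, 269, 42], [456, 246, 42], [453, 226, 42], [446, 256, 41], [450, 236, 40], [446, 253, 37], [460, 247, 36], [446, 250, 35], [446, 247, 35], [450, 247, 34], [460, 251, 34], [443, 247, 30]]
w1 sid
[... 2712 characters left out ...]
, 49], [602, 215, 49], [598, 241, 49], [602, 225, 49], [607, 213, 49], [598, 248, 49], [592, 248, 49], [601, 216, 49], [590, 246, 48], [592, 244, 48], [598, 226, 48], [588, 245, 48], [593, 241, 48]]
fa top 88 [0.4433 0.0616 0.0165] [0.442  0.0578 0.0166] [0.0181 0.0247 0.0274]
fa side 134 [0.4413 0.0653 0.0187] [0.4428 0.0631 0.0155] [0.0209 0.0233 0.0244]
fb top 90 [ 0.4841 -0.1411  0.0164] [ 0.4833 -0.1424  0.0169] [0.0185 0.0255 0.0278]
fb side 95 [ 0.4805 -0.1372  0.0177] [ 0.482  -0.1398  0.0153] [0.0203 0.0229 0.0243]
cl top 74 [ 0.445  -0.0292  0.0114] [ 0.4407 -0.0292  0.0153] [0.0113 0.0176 0.0218]
cl side 85 [ 0.4421 -0.0249  0.0126] [ 0.4445 -0.0247  0.012 ] [0.0142 0.0179 0.0187]
```

```bash
cat >> h.py <<'E'
import warnings; warnings.filterwarnings("ignore")
from scipy.spatial.transform import Rotation as Rn
def rpy(a):
    """tool down, jaw axis at world yaw a"""
    c,s=np.cos(a),np.sin(a)
    return Rn.from_matrix(np.array([[0,c,s],[0,s,-c],[-1,0,0]])).as_euler("xyz")
def near(C,c,r,z0,z1=.2):
    m=(np.hypot(C[...,0]-c[0],C[...,1]-c[1])<r)&(C[...,2]>z0)&(C[...,2]<z1); return C[m]
def st(): 
    o=observe(); print("t%.1f"%o["time_s"],"p",np.round(o["eef_pos"],4),"F",np.round(o["ft_force"],1),"M",np.round(o["torque"],3),"op",round(float(o["opening"]),4),"q6 %.2f"%o["q"][5]); return o
E
python3 - <<'E'
from h import *
p,d=ld("t1"); s,ds=ld("s1"); P=cloud("top",d); Q=cloud("side",ds)
for nm,c in(("w1",(.451,.249)),("w2",(.6,.233))):
  for n,C in(("top",P),("side",Q)):
    a=near(C,c,.045,.032,.055); b=near(C,c,.02,.057); f=near(C,c,.033,.04,.055)
    w=cv2.fitLine(f[:,:2].astype(np.float32),cv2.DIST_HUBER,0,.001,.001).ravel()
    r=cv2.minAreaRect((f[:,:2]*1000).astype(np.float32))
    print(nm,n,"stud",np.round(b.mean(0),4),np.round((b.max(0)+b.min(0))/2,4),"line ang",np.rad2deg(np.arctan2(w[1],w[0])),w[2:],r,"top z",np.median(f[f[:,2]>.046][:,2]))
for a in (0,.3,-.3,1.5,-1.5,np.pi-.3,-2.8):
    q=inverse_kinematics([.451,.249,.03],rpy(a)); print(a,None if q is None else np.round(q,2))
E
```

```text
w1 top stud [0.4537 0.2496 0.062 ] [0.4543 0.2494 0.0625] line ang -77.228 [0.45105988 0.25230098] ((452.3124084472656, 248.3388671875), (11.777328491210938, 47.12016296386719), 8.24032211303711) top z 0.049311539090830636
w1 side stud [0.449  0.2501 0.0615] [0.4495 0.2493 0.0614] line ang -78.048065 [0.446651   0.25126022] ((449.105712890625, 249.79014587402344), (12.120990753173828, 48.64225769042969), 11.294157028198242) top z 0.048598500869825256
w2 top stud [0.6007 0.2356 0.0601] [0.6009 0.2397 0.0612] line ang -69.70938 [0.603679   0.22515857] ((601.9729614257812, 233.45932006835938), (12.746058464050293, 48.20478820800781), 21.718198776245117) top z 0.049356039067145474
w2 side stud [0.5979 0.2339 0.0605] [0.5983 0.2337 0.0602] line ang -74.0445 [0.59613335 0.23269819] ((597.4091796875, 233.21197509765625), (11.200868606567383, 49.815250396728516), 17.767234802246094) top z 0.04901759891289481
0 [ 0.35  0.21  1.96 -0.    0.98  0.35]
0.3 [ 0.35  0.21  1.96 -0.    0.98  0.05]
-0.3 [ 0.35  0.21  1.96 -0.    0.98  0.65]
1.5 [ 0.35  0.21  1.96 -0.    0.98 -1.15]
-1.5 [ 0.35  0.21  1.96 -0.    0.98  1.85]
2.8415926535897933 [ 0.35  0.21  1.96 -0.    0.98 -2.49]
-2.8 None
```

```bash
cat >> h.py <<'E'
def goto(x,y,z,a): movep([x,y,z],rpy(a))
def down(x,y,z,a,feed=.1,mf=None): return move_l([x,y,z],feed=feed,rotation=rpy(a),max_force=mf)
E
python3 - <<'E'
from h import *
move_l([.251,-.572,.32],feed=.25)
gripper_to(.045)
goto(.4515,.2495,.25,.19); st()
p,d=snap("top","t2"); crop(p,(0,0,512,384),"t2c",1.5)
s,ds=snap("side","s2"); crop(s,(0,0,512,384),"s2c",1.5)
E
```

```text
t4.2 p [0.4519 0.2489 0.2501] F [-0.5  0.1  0.3] M [-0.018  0.033  0.   ] op 0.0451 q6 0.16
```

View pics/t2c.png

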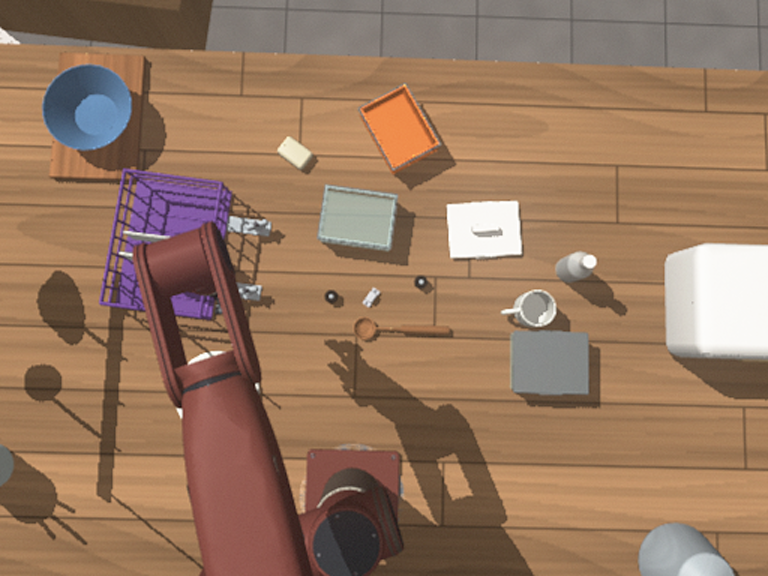

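View pics/s2c.png

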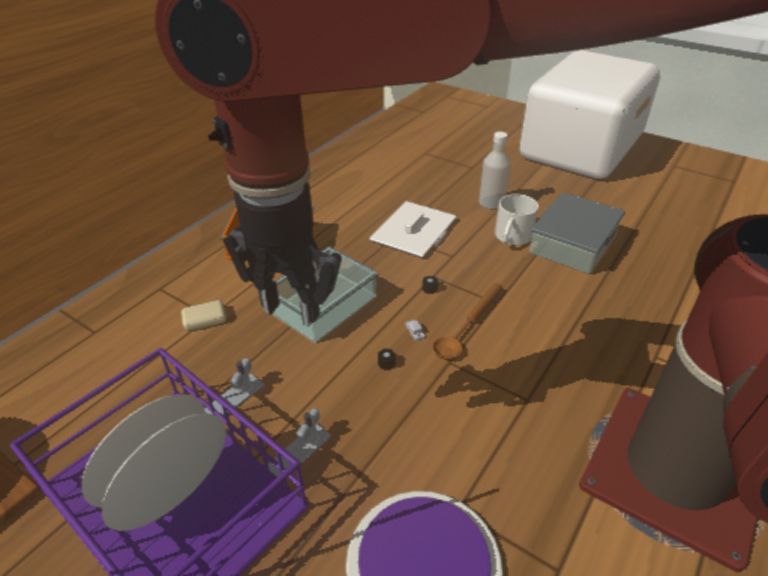

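Run:
```python
from h import *
x,y,a=.4515,.2495,.19
print(down(x,y,.07,a,.15)); print(down(x,y,.029,a,.04,12)); st()
gripper_to(.0,40); hold(.3); st()
s,ds=snap("side","s3"); crop(s,(130,200,300,340),"s3c",4.5)
```

```text
False
False
t6.8 p [0.4518 0.2496 0.0293] F [-0.  -0.2 -0.2] M [ 0.049 -0.015  0.028] op 0.0452 q6 0.16
t7.5 p [0.451  0.2495 0.0293] F [-4.  -0.8  6.1] M [-0.097  0.682  0.064] op 0.0109 q6 0.16
```

View pics/s3c.png

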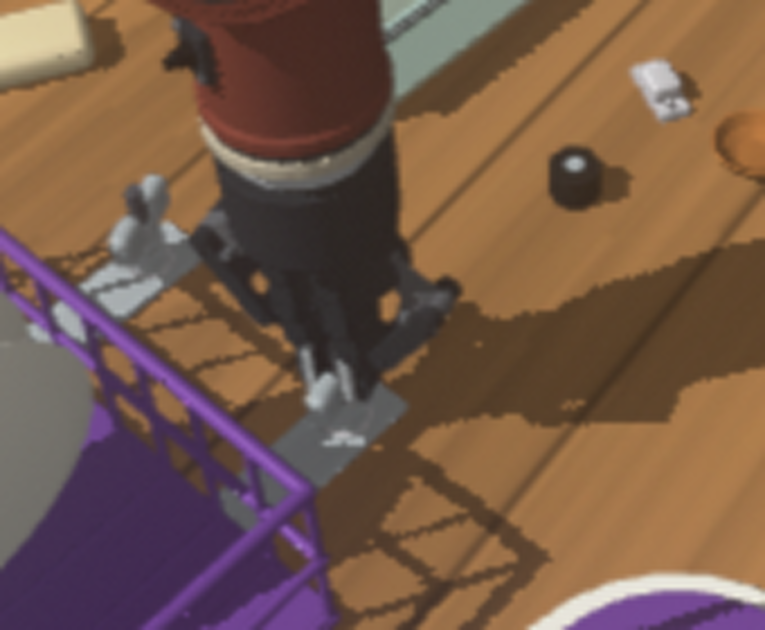

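The side crop shows the gripper closed on wing nut 1, fingers either side of the wing at about crop (330,385). Next I'll turn it.

```bash
cat >> h.py <<'E'
def turn(x,y,z,a,total,step):
    """clockwise; returns z,a; prints moment"""
    n=int(np.ceil(total/step)); 
    for i in range(n):
        a-=total/n; z-=total/n*.008/(2*np.pi)
        q=inverse_kinematics([x,y,z],rpy(a))
        if q is None: print("IK none"); a+=total/n; z+=total/n*.008/(2*np.pi); break
        set_joints(q); o=observe()
        print("a %.3f t%.1f Mz %.2f F %s op %.4f q6 %.2f"%(a,o["time_s"],o["torque"][2],np.round(o["ft_force"],1),o["opening"],o["q"][5]))
    return z,a
E
python3 - <<'E'
from h import *
z,a=turn(.4515,.2495,.029,.19,2.2,.55); print(z,a); st()
E
```

```text
a -0.360 t8.1 Mz -0.07 F [-3.2 -0.5  5.2] op 0.0113 q6 0.71
a -0.910 t8.7 Mz -0.04 F [-2.9 -1.3  4.7] op 0.0115 q6 1.26
a -1.460 t9.3 Mz -0.06 F [-3.7 -2.4  5.2] op 0.0110 q6 1.81
a -2.010 t9.9 Mz -0.04 F [-3.6 -2.   5.9] op 0.0111 q6 2.36
0.026198873001582638 -2.0100000000000002
t9.9 p [0.4511 0.2491 0.0264] F [-3.6 -2.   5.9] M [-0.506  0.679 -0.044] op 0.0111 q6 2.36
```

```bash
cat >> h.py <<'E'
def regrasp(x,y,z,a,f=40):
    gripper_to(.045); move_l([x,y,.085],feed=.15); a+=np.pi
    movep([x,y,.085],rpy(a)); move_l([x,y,z],feed=.08,rotation=rpy(a),max_force=12); st(); gripper_to(0,f); hold(.2); st(); return a
E
python3 - <<'E'
from h import *
x,y=.4515,.2495
a=regrasp(x,y,.0262,-2.01)
z,a=turn(x,y,.0262,a,1.8,.45)
z,a=turn(x,y,z,a,1.3,.1); print(z,a)
E
```

```text
t14.4 p [0.4519 0.2496 0.0265] F [-0.3  0.4 -0.2] M [-0.023 -0.003  0.005] op 0.0451 q6 -0.78
t15.0 p [0.4517 0.2491 0.0268] F [-2.6 -4.2  6.2] M [-0.625  0.348  0.001] op 0.0108 q6 -0.78
a 0.682 t15.5 Mz -0.07 F [-3.8 -5.6  6.8] op 0.0109 q6 -0.33
a 0.232 t16.0 Mz -0.06 F [-3.8 -6.5  8.6] op 0.0111 q6 0.12
a -0.218 t16.5 Mz 0.02 F [-5.9 -7.2  8.8] op 0.0113 q6 0.57
a -0.668 t17.0 Mz -0.11 F [-5.8 -5.   9.5] op 0.0109 q6 1.02
a -0.768 t17.3 Mz -0.05 F [-6.8 -5.5 10.5] op 0.0107 q6 1.12
a -0.868 t17.5 Mz -0.10 F [-7.  -5.8 10.8] op 0.0111 q6 1.22
a -0.968 t17.8 Mz -0.06 F [-6.  -5.5 10.8] op 0.0112 q6 1.32
a -1.068 t18.0 Mz -0.04 F [-8.3 -5.  11. ] op 0.0110 q6 1.42
a -1.168 t18.3 Mz -0.05 F [-6.4 -3.9 10.6] op 0.0110 q6 1.52
a -1.268 t18.5 Mz -0.01 F [-7.4 -3.8 10.8] op 0.0114 q6 1.62
a -1.368 t18.8 Mz -0.03 F [-7.9 -4.4 10.9] op 0.0111 q6 1.72
a -1.468 t19.0 Mz -0.08 F [-7.7 -2.8 10.2] op 0.0110 q6 1.82
a -1.568 t19.3 Mz -0.04 F [-7.8 -2.9 10.2] op 0.0111 q6 1.92
a -1.668 t19.5 Mz -0.07 F [-7.1 -2.6 10.2] op 0.0113 q6 2.02
a -1.768 t19.8 Mz -0.07 F [-7.8 -3.2 11.1] op 0.0108 q6 2.12
a -1.868 t20.0 Mz -0.02 F [-8.6 -2.9 11.6] op 0.0113 q6 2.22
a -1.968 t20.3 Mz -0.02 F [-7.7 -2.2 11.4] op 0.0107 q6 2.32
0.02225295741132099 -1.9684073464102074
```

Run:
```python
from h import *
x,y=.4515,.2495
a=regrasp(x,y,.0228,-1.968,80)
z,a=turn(x,y,.0228,a,1.2,.1); print(z,a)
```

```text
t24.8 p [0.452  0.2497 0.0232] F [-0.1  0.8  1.2] M [0.054 0.01  0.011] op 0.0452 q6 -0.82
t25.4 p [0.4517 0.2491 0.0236] F [-2.3 -4.2  5.5] M [-0.501  0.296 -0.028] op 0.0106 q6 -0.82
a 1.074 t25.7 Mz -0.03 F [-2.  -4.3  5.9] op 0.0102 q6 -0.72
a 0.974 t25.9 Mz -0.03 F [-3.  -4.4  6.7] op 0.0100 q6 -0.62
a 0.874 t26.2 Mz -0.00 F [-2.8 -5.   7.3] op 0.0102 q6 -0.52
a 0.774 t26.4 Mz -0.03 F [-3.8 -6.   8.3] op 0.0104 q6 -0.42
a 0.674 t26.7 Mz 0.01 F [-4.  -6.   9.8] op 0.0100 q6 -0.32
a 0.574 t26.9 Mz -0.07 F [-4.1 -6.5 10.4] op 0.0102 q6 -0.22
a 0.474 t27.2 Mz -0.03 F [-4.9 -7.4 11.4] op 0.0101 q6 -0.12
a 0.374 t27.4 Mz -0.01 F [-5.4 -6.4 11.3] op 0.0103 q6 -0.02
a 0.274 t27.7 Mz -0.03 F [-6.5 -6.8 12.3] op 0.0101 q6 0.08
a 0.174 t27.9 Mz 0.05 F [-7.8 -7.4 14.4] op 0.0104 q6 0.18
a 0.074 t28.2 Mz -0.03 F [-6.9 -6.8 15.3] op 0.0100 q6 0.28
a -0.026 t28.4 Mz -0.02 F [-8.5 -7.9 16.8] op 0.0104 q6 0.38
0.021272112546317806 -0.026407346410206728
```

Run:
```python
from h import *
x,y=.4515,.2495
gripper_to(.045); move_l([x,y,.2],feed=.2)
s,ds=snap("side","s4"); crop(s,(130,200,300,340),"s4c",4.5)
Q=cloud("side",ds)
for c in((.4505,.2495),(.599,.234)):
    a=near(Q,c,.033,.03,.055); 
    a=a[np.hypot(a[:,0]-c[0],a[:,1]-c[1])>.009]
    print(np.sort(np.round(a[:,2]*1000,1))[::-1][:40], cv2.minAreaRect((a[:,:2]*1000).astype(np.float32)))
```

```text
[43.7 43.5 43.4 43.2 43.2 43.1 42.7 42.7 42.6 42.6 42.5 42.5 42.5 42.4
 42.4 42.4 42.4 42.3 42.3 42.2 42.2 42.  41.9 41.8 41.7 41.6 41.6 41.6
 41.6 41.5 41.5 41.3 41.1 41.1 41.1 40.9 40.8 40.8 40.8 40.8] ((449.8240051269531, 250.1545867919922), (48.25660705566406, 13.265277862548828), 88.65178680419922)
[51.1 51.  50.8 50.5 50.4 50.2 50.1 50.1 50.  50.  49.9 49.8 49.6 49.5
 49.5 49.4 49.3 49.3 49.3 49.2 49.1 48.9 48.8 48.8 48.8 48.7 48.7 48.7
 48.7 48.6 48.4 48.4 48.3 48.1 47.9 47.6 47.6 47.6 47.3 47.2] ((597.2130737304688, 234.0601043701172), (12.574586868286133, 50.388816833496094), 15.343128204345703)
```

View pics/s4c.png

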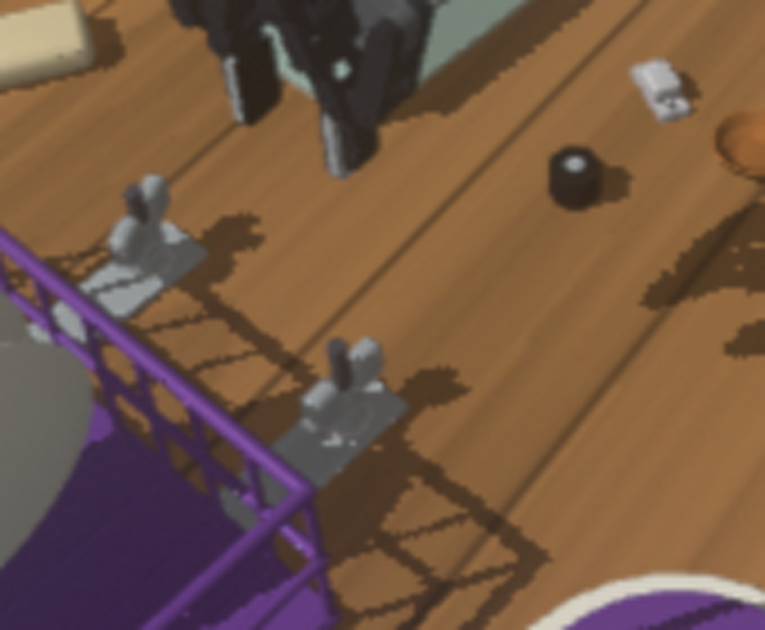

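Run:
```python
from h import *
x,y,a=.451,.2498,-.026
move_l([x,y,.07],feed=.2,rotation=rpy(a)); move_l([x,y,.0222],feed=.06,rotation=rpy(a),max_force=12); st(); gripper_to(0,90); hold(.2); st()
z,a=turn(x,y,.0222,a,1.0,.1); print(z,a)
```

```text
t31.7 p [0.4513 0.2499 0.0225] F [0.1 0.1 0.8] M [ 0.012 -0.002 -0.046] op 0.045 q6 0.38
t32.3 p [0.451  0.2499 0.0229] F [-2.5 -0.7  4.9] M [-0.067  0.371 -0.041] op 0.0101 q6 0.38
a -0.126 t32.6 Mz 0.02 F [-3.8 -0.6  5.8] op 0.0100 q6 0.48
a -0.226 t32.8 Mz 0.01 F [-2.5 -1.5  5.2] op 0.0098 q6 0.58
a -0.326 t33.1 Mz -0.05 F [-3.4 -1.5  7.1] op 0.0098 q6 0.68
a -0.426 t33.3 Mz 1.32 F [-3.4 -1.2  7.3] op 0.0097 q6 0.78
a -0.526 t33.6 Mz 2.36 F [-3.3 -0.3  9. ] op 0.0097 q6 0.88
a -0.626 t33.8 Mz 3.40 F [-3.  -1.3  9.8] op 0.0103 q6 0.97
a -0.726 t34.1 Mz 4.44 F [-5.2 -1.4  9.1] op 0.0103 q6 1.07
a -0.826 t34.3 Mz 5.49 F [-6.2  0.5 13.2] op 0.0100 q6 1.17
a -0.926 t34.6 Mz 6.34 F [-2.5  0.7  9.9] op 0.0104 q6 1.27
a -1.026 t34.8 Mz 7.63 F [-3.6 -0.5 11.2] op 0.0099 q6 1.37
0.02092676045526484 -1.026
```

Run:
```python
from h import *
x,y,a=.451,.2498,-1.026
gripper_to(0,120)
z,a=turn(x,y,.0209,a,.36,.09); print(z,a); o=observe(); print(o["tcp_rot"], Rn.from_euler("xyz",o["tcp_rot"]).as_matrix()[:2,1], "cmd",np.cos(a),np.sin(a))
gripper_to(.045); move_l([x,y,.2],feed=.2); st()
s,ds=snap("side","s5"); crop(s,(130,200,300,340),"s5c",4.5)
p,d=snap("top","t5"); 
for n,Q in(("side",cloud("side",ds)),):
    c=(.4505,.2495)
    a=near(Q,c,.033,.03,.055); a=a[np.hypot(a[:,0]-c[0],a[:,1]-c[1])>.009]
    print(np.sort(np.round(a[:,2]*1000,1))[::-1][:30], cv2.minAreaRect((a[:,:2]*1000).astype(np.float32)), cv2.fitLine(a[:,:2].astype(np.float32),cv2.DIST_HUBER,0,.001,.001).ravel())
```

```text
a -1.116 t35.3 Mz 8.74 F [-3.3 -0.4 12.5] op 0.0100 q6 1.45
a -1.206 t35.5 Mz 9.90 F [-4.2 -0.2 13.6] op 0.0098 q6 1.54
a -1.296 t35.8 Mz 11.04 F [-5.5  0.4 13.7] op 0.0103 q6 1.63
a -1.386 t36.0 Mz 12.28 F [-5.5 -0.2 14.4] op 0.0104 q6 1.72
0.020441633763895333 -1.3860000000000003
[ 1.90285005  1.56127888 -1.02205373] [ 0.21497478 -0.97657815] cmd 0.18374633193754056 -0.9829736952225625
t37.5 p [0.4501 0.2494 0.1983] F [0.6 1.  0.7] M [ 0.012  0.025 -0.001] op 0.045 q6 1.74
[45.3 43.8 43.6 43.5 43.4 43.1 43.1 42.8 42.7 42.7 42.6 42.4 42.4 42.3
 42.3 42.3 42.3 42.2 42.2 42.  42.  41.9 41.8 41.7 41.7 41.7 41.7 41.7
 41.5 41.4] ((449.05438232421875, 249.72128295898438), (49.04562759399414, 11.922719955444336), 79.12252807617188) [0.178076   0.9840167  0.44604614 0.24722862]
```

View pics/s5c.png

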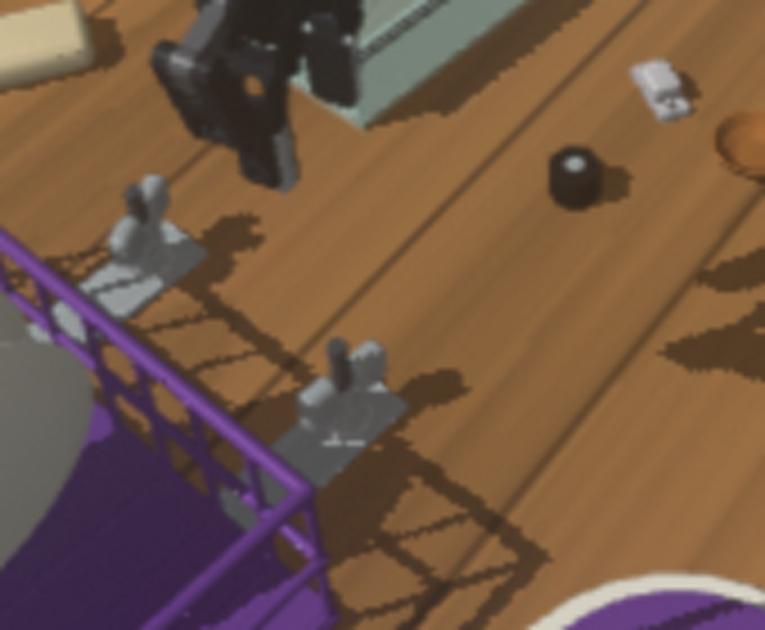

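The fingers turned about 1 rad past contact and the moment rose to 12 N m. After release, though, the bar stands at about 79.5° where I expected about 11°. So it either slipped or sprang back. I'll grip it again and back the turn off while still holding, to see whether the moment shows hysteresis (friction) or elasticity.

Run:
```python
from h import *
x,y,a=.451,.2498,-.18
p,d=ld("t5"); Q=cloud("top",d); c=(.4515,.2495); b=near(Q,c,.033,.03,.055); b=b[np.hypot(b[:,0]-c[0],b[:,1]-c[1])>.009]; print(len(b),cv2.minAreaRect((b[:,:2]*1000).astype(np.float32)))
move_l([x,y,.07],feed=.2,rotation=rpy(a)); move_l([x,y,.0222],feed=.06,rotation=rpy(a),max_force=12); st(); gripper_to(0,60); hold(.2); st()
z,a=turn(x,y,.0222,a,.6,.1); print(z,a)
s,ds=snap("side","s6"); crop(s,(130,200,300,340),"s6c",4.5)
z,a=turn(x,y,z,a,-.4,-.1)
```

```text
18 ((449.9255065917969, 232.88189697265625), (15.634012222290039, 10.687288284301758), 73.5758056640625)
t39.9 p [0.4513 0.2499 0.0225] F [ 0.8 -0.3  0.2] M [-0.058 -0.018  0.002] op 0.0449 q6 0.53
t40.5 p [0.4511 0.2501 0.0228] F [-1.3 -1.   5.9] M [-0.421  0.019  0.095] op 0.0104 q6 0.53
a -0.280 t40.8 Mz 0.02 F [-1.6 -0.6  6.9] op 0.0108 q6 0.63
a -0.380 t41.0 Mz 0.64 F [-5.5  2.7  6.6] op 0.0105 q6 0.73
a -0.480 t41.3 Mz 1.66 F [-4.4  2.3  6.7] op 0.0104 q6 0.83
a -0.580 t41.5 Mz 2.65 F [-5.9  2.7  9.6] op 0.0104 q6 0.93
a -0.680 t41.8 Mz 3.68 F [-5.9  3.8 10.6] op 0.0108 q6 1.03
a -0.780 t42.0 Mz 4.75 F [-3.1 -3.3 12.3] op 0.0108 q6 1.13
0.021436056273158904 -0.7799999999999999
a -0.680 t42.3 Mz 3.71 F [-3.  -4.1 11.2] op 0.0110 q6 1.03
a -0.580 t42.6 Mz 2.71 F [-1.6 -4.   8.6] op 0.0105 q6 0.93
a -0.480 t42.8 Mz 1.66 F [-0.6 -3.1  8.8] op 0.0107 q6 0.83
a -0.380 t43.1 Mz 0.63 F [-1.1 -2.6  6.4] op 0.0108 q6 0.73
```

View pics/s6c.png

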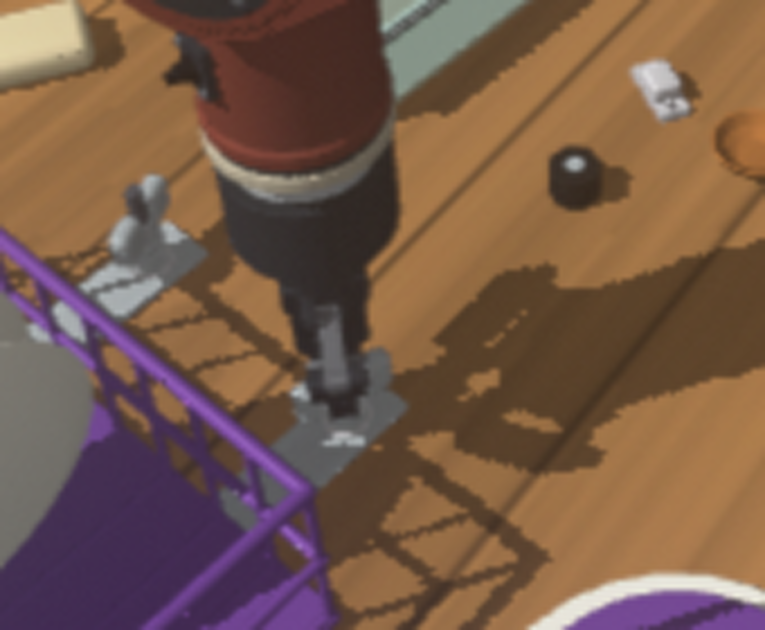

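Run:
```python
from h import *
for z in (.043,.03,.02):
  for deg in (11,45,72,80,88):
    b=np.deg2rad(deg); v=np.array([np.cos(b),np.sin(b),0])*.025; c=np.array([.4505,.2497,z])
    print(z,deg,[np.round((proj("side",c+k*v)-[130,200])*4.5).astype(int).tolist() for k in(1,-1)])
z,a=turn(.451,.2498,.0216,-.38,.8,.2)
o=observe()
s,ds=snap("side","s7"); crop(s,(180,250,250,310),"s7c",10)
s,ds=ld("s5"); crop(s,(180,250,250,310),"s5d",10)
```

```text
0.043 11 [[292, 352], [384, 386]]
0.043 45 [[285, 377], [390, 361]]
0.043 72 [[292, 396], [382, 342]]
0.043 80 [[296, 401], [378, 338]]
0.043 88 [[301, 405], [373, 334]]
0.03 11 [[295, 368], [386, 403]]
0.03 45 [[288, 393], [392, 377]]
0.03 72 [[295, 412], [384, 359]]
0.03 80 [[299, 417], [380, 355]]
0.03 88 [[304, 421], [375, 351]]
0.02 11 [[297, 381], [388, 415]]
0.02 45 [[290, 406], [394, 390]]
0.02 72 [[297, 425], [386, 371]]
0.02 80 [[302, 429], [381, 367]]
0.02 88 [[307, 433], [376, 363]]
a -0.580 t43.4 Mz 2.65 F [-4.3 -1.3 11.4] op 0.0109 q6 0.93
a -0.780 t43.7 Mz 4.78 F [-5.6 -2.8 16. ] op 0.0106 q6 1.13
a -0.980 t44.0 Mz 6.40 F [-2.4  2.6 11.9] op 0.0106 q6 1.32
a -1.180 t44.3 Mz 9.04 F [-3.1  3.4 12.6] op 0.0109 q6 1.52
```

View pics/s7c.png

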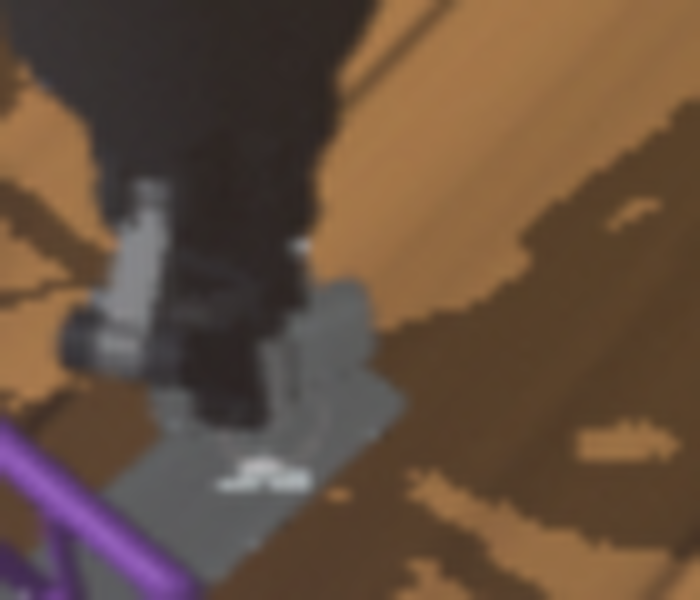

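View pics/s5d.png

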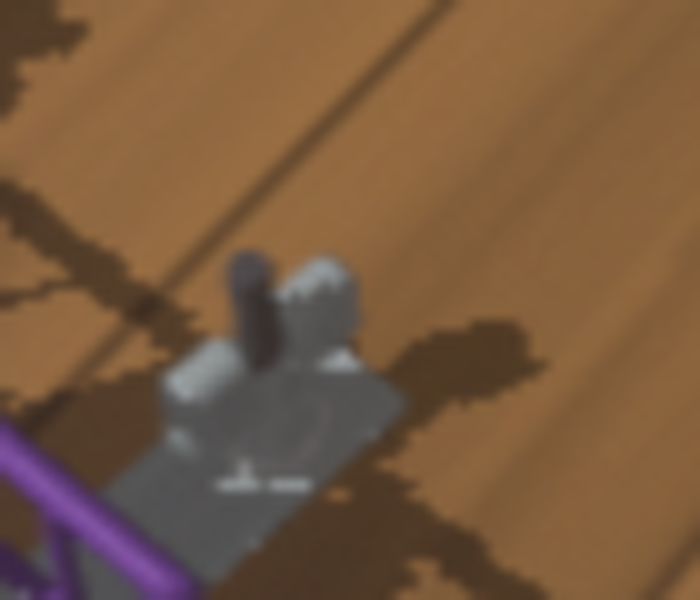

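```bash
cat >> h.py <<'E'
def mz(n=12):
    m=[];
    for _ in range(n):
        hold(.02); m.append(np.r_[observe()["torque"],observe()["ft_force"]])
    return np.mean(m,0)
def sweep(x,y,z,a,total,step):
    n=int(round(abs(total)/step)); sg=np.sign(total)
    for i in range(n):
        a-=sg*step; z-=sg*step*.008/(2*np.pi); set_joints(inverse_kinematics([x,y,z],rpy(a))); m=mz(); o=observe()
        print("a %.2f t%.1f M %s F %s op %.4f"%(a,o["time_s"],np.round(m[:3],3),np.round(m[3:],1),o["opening"]))
    return z,a
E
python3 - <<'E'
from h import *
x,y=.451,.2498
z,a=turn(x,y,.0206,-1.18,-.9,-.3)
z,a=sweep(x,y,z,a,-.7,.1)
z,a=sweep(x,y,z,a,.5,.1)
print(z,a)
E
```

```text
a -0.880 t44.7 Mz 5.21 F [-2.3 -0.7  7.8] op 0.0107 q6 1.22
a -0.580 t45.1 Mz 1.89 F [-1.6  6.9  5.9] op 0.0108 q6 0.93
a -0.280 t45.5 Mz 0.10 F [-6.   7.   8.1] op 0.0110 q6 0.64
a -0.18 t46.0 M [0.967 0.689 0.073] F [-3.9  6.2  8.9] op 0.0102
a -0.08 t46.4 M [0.99  0.73  0.072] F [-4.3  6.   9.2] op 0.0110
a 0.02 t46.9 M [1.006 0.784 0.064] F [-4.5  6.4  8.9] op 0.0107
a 0.12 t47.3 M [1.005 0.837 0.057] F [-4.9  6.4  9. ] op 0.0105
a 0.22 t47.8 M [1.016 0.945 0.061] F [-5.6  6.2  9.1] op 0.0104
a 0.32 t48.2 M [1.028 1.036 0.047] F [-6.1  6.4  9.1] op 0.0109
a 0.42 t48.7 M [0.961 1.084 0.047] F [-6.4  6.   9.4] op 0.0108
a 0.32 t49.1 M [ 0.995  1.035 -0.029] F [-5.9  6.1  9.4] op 0.0108
a 0.22 t49.6 M [ 1.074  0.971 -0.03 ] F [-5.8  6.5  9. ] op 0.0107
a 0.12 t50.0 M [ 1.011  0.86  -0.002] F [-5.3  6.3  9.1] op 0.0106
a 0.02 t50.5 M [ 1.035  0.808 -0.008] F [-4.7  6.2  8.8] op 0.0106
a -0.08 t50.9 M [ 0.962  0.71  -0.01 ] F [-4.1  5.9  8.7] op 0.0107
0.02200056349920868 -0.07999999999999985
```

Run:
```python
from h import *
x,y=.451,.2498
gripper_to(.045); move_l([x,y,.22],feed=.2)
st()
for t in("s8a","s8b","s8c"): s,ds=snap("side",t)
p,d=snap("top","t8")
c=np.array([.4505,.2497]); 
def stat(Q,c):
    b=near(Q,c,.05,.02,.07); r=np.hypot(b[:,0]-c[0],b[:,1]-c[1]); e=b[(r>.012)&(r<.027)]; sz=np.sort(e[:,2])[::-1]*1000
    st_=np.sort(b[r<.007][:,2])[::-1]*1000
    bk=near(Q,c,.05,-.01,.015)
    return np.round([sz[:5].mean(),sz[5:15].mean(),sz[15:30].mean(),sz[30:50].mean(),st_[:5].mean(),st_[5:12].mean()],1),len(e)
for t in("s1","s2","s4","s5","s8a","s8b","s8c"):
    s,ds=ld(t); Q=cloud("side",ds); print(t,stat(Q,c),"w2",stat(Q,(.598,.234)))
s,ds=ld("s8a"); Q=cloud("side",ds); e=near(Q,c,.03,.03,.05); e=e[np.hypot(*(e[:,:2]-c).T)>.009]; print(cv2.minAreaRect((e[:,:2]*1000).astype(np.float32)))
crop(s,(180,250,250,310),"s8d",10)
```

```text
t52.5 p [0.4502 0.2495 0.2185] F [ 0.3 -0.  -0.3] M [-0.06   0.008  0.025] op 0.0451 q6 0.43
s1 (array([51. , 49.6, 48.7, 47.3, 63.6, 62.5]), 101) w2 (array([50.8, 49.8, 48.5, 45.7, 62.5, 60.8]), 86)
s2 (array([51.4, 50. , 49. , 47.3, 63.4, 61.3]), 99) w2 (array([51.4, 49.8, 48.4, 45.4, 63.4, 61.4]), 86)
s4 (array([43.3, 42.5, 41.5, 40.3, 62.8, 61.6]), 106) w2 (array([50.3, 49.6, 48.5, 45.9, 63.1, 60.6]), 89)
s5 (array([43.6, 42.4, 41.5, 40.2, 63. , 61.6]), 110) w2 (array([51.1, 49.7, 48.1, 45.6, 62.1, 60.8]), 84)
s8a (array([43.6, 42.7, 40.9, 39.5, 63.3, 61.7]), 111) w2 (array([50.9, 50.1, 48.8, 45.9, 62.2, 60.6]), 85)
s8b (array([44. , 42.5, 41.5, 40.2, 63.5, 62.3]), 108) w2 (array([51.5, 50. , 48.5, 46.1, 63.1, 60.9]), 86)
s8c (array([43.5, 42.6, 41.6, 40.3, 62.7, 61.3]), 113) w2 (array([50.9, 49.8, 48.3, 45.4, 62.5, 61.4]), 81)
((449.34014892578125, 249.99072265625), (48.96636199951172, 12.325013160705566), 85.00509643554688)
```

View pics/s8d.png

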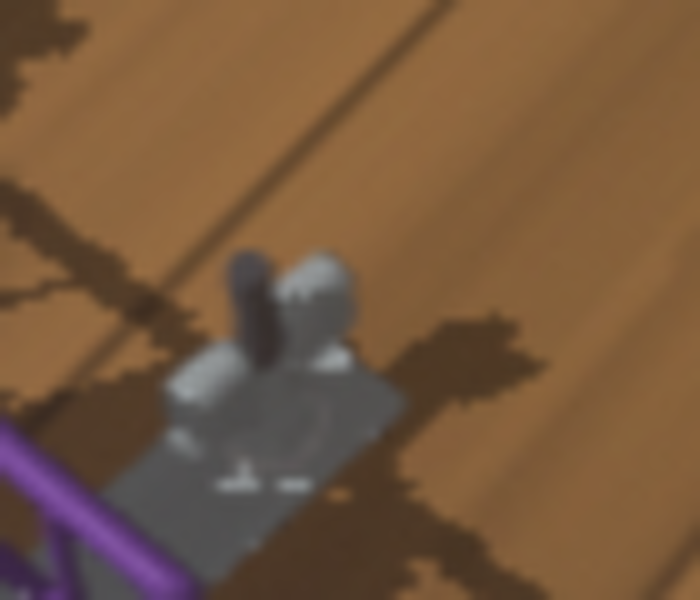

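Run:
```python
from h import *
c=np.array([.4503,.2497])
im=np.full((600,800,3),255,np.uint8)
for k,t in enumerate(("s7","s5")):
    s,ds=ld(t); Q=cloud("side",ds)
    m=(np.hypot(Q[...,0]-c[0],Q[...,1]-c[1])<.04)&(Q[...,2]>.014)&(Q[...,2]<.047)
    for P,col in zip(Q[m],s[m]):
        X=int(200+400*k-(P[1]-c[1])*4500); Y=int(300-(P[0]-c[0])*4500)
        cv2.circle(im,(X,Y),5,[int(v) for v in col[::-1]],-1); cv2.putText(im,str(int(P[2]*1000)),(X,Y),0,.3,(0,0,255))
cv2.imwrite("pics/pl7.png",im)
```

```text
(no output)
```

View pics/pl7.png

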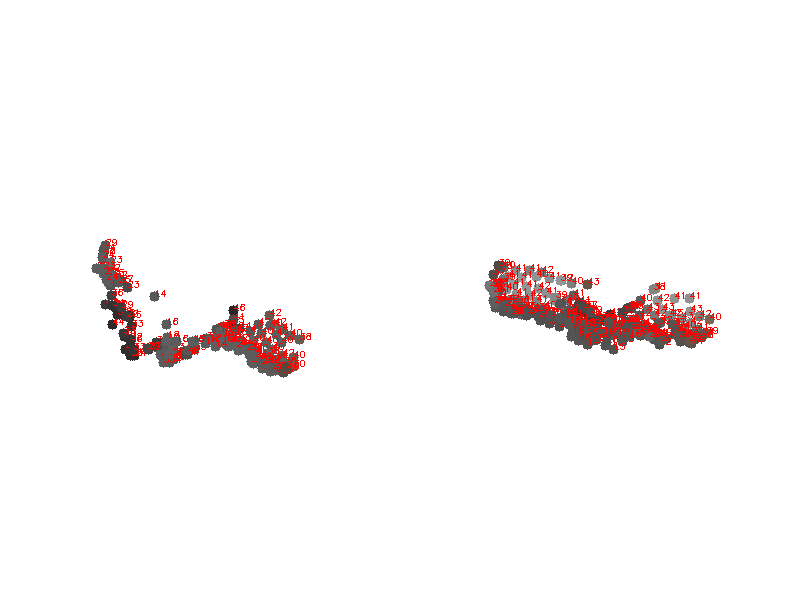

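The held view shows the fingers turned to 22° while the bar stands at about 62°. So the high moment comes from soft pad contact, and the bar is being blocked. The fingertips may be fouling the hex nut, so I'll repeat with a grip 7 mm higher.

Run:
```python
from h import *
x,y,a=.4505,.2497,-.085
move_l([x,y,.08],feed=.2,rotation=rpy(a)); move_l([x,y,.029],feed=.06,rotation=rpy(a),max_force=12); st(); gripper_to(0,60); hold(.2); st()
z,a=sweep(x,y,.029,a,.6,.1); print(z,a)
s,ds=snap("side","s9"); crop(s,(180,250,250,310),"s9c",10)
```

```text
t54.5 p [0.4509 0.2499 0.0293] F [ 0.  -0.9  0.3] M [ 0.027 -0.019  0.061] op 0.0452 q6 0.44
t55.1 p [0.4509 0.2499 0.0295] F [ 0.  -2.2  6.4] M [-0.482 -0.112 -0.022] op 0.01 q6 0.44
a -0.18 t55.6 M [-0.15   0.203  0.027] F [-1.2 -0.9  6.3] op 0.0103
a -0.29 t56.0 M [-0.194  0.236 -0.006] F [-1.4 -1.   6.7] op 0.0102
a -0.39 t56.5 M [-0.174  0.262  0.694] F [-1.3 -1.   7.1] op 0.0101
a -0.48 t56.9 M [-0.163  0.324  1.578] F [-1.6 -1.2  8.2] op 0.0104
a -0.58 t57.4 M [-0.204  0.394  2.424] F [-2.3 -1.4  9.5] op 0.0103
a -0.68 t57.8 M [-0.28   0.444  3.325] F [-2.6 -1.6 11. ] op 0.0104
0.028236056273158904 -0.6849999999999999
```

View pics/s9c.png

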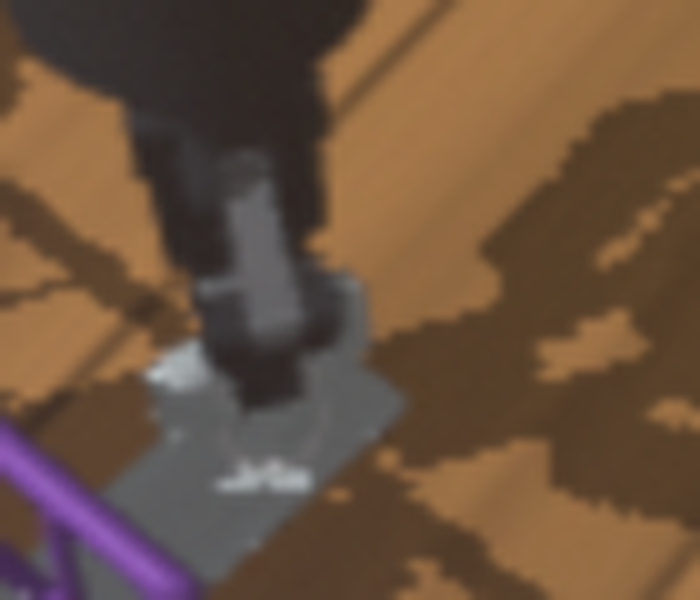

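```bash
cat >> h.py <<'E'
def probe(x,y,a,z0,zmin,f=4):
    move_l([x,y,z0],feed=.15,rotation=rpy(a)); hold(.1)
    hit=move_l([x,y,zmin],feed=.012,max_force=f); o=observe(); hold(.1); o2=observe()
    print("probe",hit,"z %.4f %.4f"%(o["eef_pos"][2],o2["eef_pos"][2]),"Fz %.1f %.1f"%(o["ft_force"][2],o2["ft_force"][2]))
    move_l([x,y,z0],feed=.15); return o["eef_pos"][2]
E
python3 - <<'E'
from h import *
x,y=.4505,.2497
z,a=turn(x,y,.0282,-.685,-.37,-.37)
gripper_to(.045); move_l([x,y,.085],feed=.2)
s,ds=snap("side","s10"); Q=cloud("side",ds); c=np.array([x,y]); e=near(Q,c,.03,.03,.05); e=e[np.hypot(*(e[:,:2]-c).T)>.009]; r=cv2.minAreaRect((e[:,:2]*1000).astype(np.float32)); print(r)
gripper_to(0,20)
probe(x,y,a,.075,.055)
b=a+np.pi/2
probe(x-.021*np.cos(b),y-.021*np.sin(b),a,.075,.034); st()
E
```

```text
a -0.315 t58.3 Mz 0.07 F [ 0.6 -1.7  8. ] op 0.0103 q6 0.67
((448.8644104003906, 249.6203155517578), (49.7221565246582, 12.199438095092773), 77.57404327392578)
probe True z 0.0620 0.0620 Fz 5.2 5.6
probe True z 0.0419 0.0418 Fz 3.8 3.9
t64.8 p [0.4444 0.2299 0.0752] F [ 0.1 -0.4 -0.7] M [-0.015 -0.033  0.024] op 0.0 q6 0.63
```

```bash
cat >> h.py <<'E'
def bar(tag,c=(.4505,.2497),zlo=.03):
    s,ds=snap("side",tag); Q=cloud("side",ds); c=np.array(c); e=near(Q,c,.028,zlo,.055); e=e[np.hypot(*(e[:,:2]-c).T)>.009]
    print(tag,"bar",np.round(cv2.minAreaRect((e[:,:2]*1000).astype(np.float32))[1:],1).tolist() if 0 else cv2.minAreaRect((e[:,:2]*1000).astype(np.float32)))
E
python3 - <<'E'
from h import *
x,y,a=.4505,.2497,-.2
gripper_to(.045); move_l([x,y,.08],feed=.2,rotation=rpy(a)); move_l([x,y,.0205],feed=.06,rotation=rpy(a),max_force=12); gripper_to(0,120); st()
z,a=turn(x,y,.0205,a,1.0,.5)
for k in range(3): hold(.4); st()
snap("side","s11"); s,ds=ld("s11"); crop(s,(180,250,250,310),"s11c",10)
gripper_to(.045); bar("s12");
E
```

```text
t67.1 p [0.451  0.2498 0.0212] F [-1.2  0.6  5. ] M [-0.426  0.139  0.076] op 0.0091 q6 0.55
a -0.700 t67.7 Mz 4.37 F [-2.9 -1.2 10.2] op 0.0095 q6 1.05
a -1.200 t68.2 Mz 10.41 F [-5.5 -2.  17.6] op 0.0094 q6 1.54
t68.6 p [0.4513 0.2496 0.0213] F [-4.5 -2.8 17.7] M [-0.345  0.975 10.451] op 0.0093 q6 1.54
t69.0 p [0.4513 0.2496 0.0213] F [-4.3 -2.3 17.1] M [-0.276  0.99  10.527] op 0.0097 q6 1.54
t69.4 p [0.4513 0.2496 0.0213] F [-6.2 -2.  17.2] M [-0.288  0.977 10.537] op 0.0096 q6 1.54
s12 bar ((445.4743347167969, 246.62619018554688), (21.65483283996582, 49.02189254760742), 8.758411407470703)
```

View pics/s11c.png

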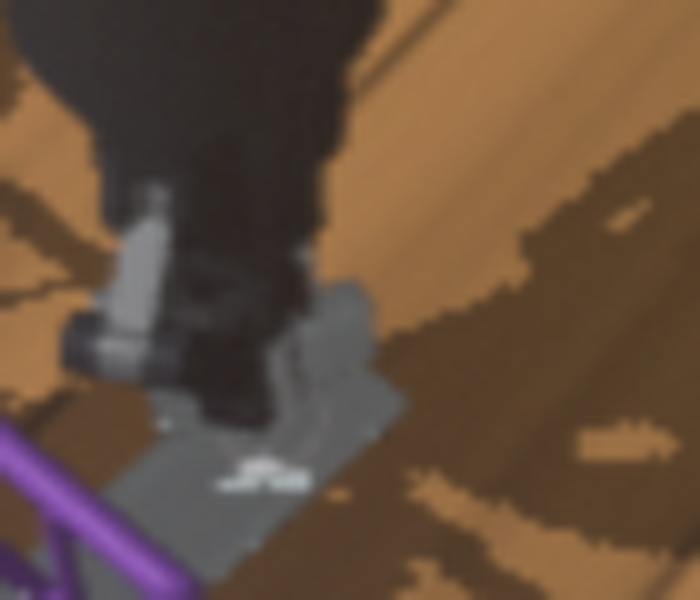

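Run:
```python
from h import *
x,y=.4505,.2497
def pr(a):
    move_l([x,y,.085],feed=.25); gripper_to(0,20)
    b=a+np.pi/2; ux,uy=np.cos(b),np.sin(b)
    probe(x-.021*ux,y-.021*uy,a,.072,.034,3)
    gripper_to(.045)
a=-.3
move_l([x,y,.085],feed=.25,rotation=rpy(-.2)); pr(-.2)
z=.0225
for k in range(2):
    a=-.2 + k*.9
    move_l([x,y,.085],feed=.25,rotation=rpy(a)); move_l([x,y,z],feed=.1,max_force=12); gripper_to(0,60); hold(.1)
    z,a=turn(x,y,z,a,-.9,-.9); m=mz(6); print("Mz",m[2]); gripper_to(.045); pr(a)
st()
```

```text
probe True z 0.0419 0.0419 Fz 3.0 3.9
a 0.700 t77.8 Mz 0.04 F [-2.1 -0.6  4.3] op 0.0105 q6 -0.35
Mz 0.0477580086899387
probe True z 0.0423 0.0422 Fz 4.4 5.6
a 1.600 t85.2 Mz -0.01 F [-2.5 -3.9  6. ] op 0.0110 q6 -1.25
Mz 0.02052350617257682
probe True z 0.0429 0.0429 Fz 5.1 4.6
t90.1 p [0.4713 0.2502 0.0717] F [-0.1 -0.4 -0.4] M [-0.004  0.006  0.023] op 0.0452 q6 -1.26
```

The probing explains it. Near the block the hub stops falling at the thread's lead, and its underside reaches 17 mm at about a=1.6, which is 1.8 rad before the block. So the block is the dead stop at 1.8, and wing nut 1 had gone past tight with a small resisting moment. I'll set it to about 1.0, coming from the loose side, measured from that stop.

Run:
```python
from h import *
x,y,a=.4505,.2497,1.6
move_l([x,y,.085],feed=.25,rotation=rpy(a)); move_l([x,y,.0225],feed=.12,max_force=12); gripper_to(0,60); hold(.1)
z,a=turn(x,y,.0225,a,1.05,.35); gripper_to(.045); move_l([x,y,.1],feed=.25)
bar("s13"); 
s,ds=ld("s13"); bar("s13b",(.598,.2342)); st()
```

```text
a 1.338 t91.9 Mz -0.04 F [-1.5 -5.3  6.9] op 0.0109 q6 -0.98
a 1.075 t92.3 Mz -0.08 F [-0.5 -5.7  8.4] op 0.0108 q6 -0.72
a 0.813 t92.6 Mz -0.07 F [-2.7 -6.   9.6] op 0.0104 q6 -0.46
a 0.550 t93.0 Mz -0.02 F [-2.8 -7.3 12.1] op 0.0105 q6 -0.20
s13 bar ((449.1370544433594, 250.3585968017578), (11.463632583618164, 48.89719772338867), 31.402210235595703)
s13b bar ((597.2033081054688, 235.62770080566406), (11.039230346679688, 47.215354919433594), 19.747461318969727)
t94.0 p [0.4496 0.2494 0.099 ] F [-0.  -0.4  0.3] M [ 0.036 -0.006 -0.051] op 0.045 q6 -0.20
```

```bash
cat >> h.py <<'E'
def regrasp2(x,y,z,a,f=60):
    gripper_to(.045); move_l([x,y,.078],feed=.25); a+=np.pi
    movep([x,y,.078],rpy(a)); move_l([x,y,z],feed=.12,rotation=rpy(a),max_force=12); gripper_to(0,f); hold(.1); st(); return a
E
python3 - <<'E'
from h import *
x,y,a=.5985,.2345,.31
gripper_to(0,20)
movep([x,y,.1],rpy(a)); b=a+np.pi/2
probe(x-.021*np.cos(b),y-.021*np.sin(b),a,.068,.043,3)
gripper_to(.045); move_l([x,y,.085],feed=.25)
move_l([x,y,.0285],feed=.1,max_force=12); gripper_to(0,50); hold(.1); st()
z,a=turn(x,y,.0285,a,2.4,.8); 
a=regrasp2(x,y,z,a); z,a=turn(x,y,z,a,2.0,.5); print(z,a)
E
```

```text
probe True z 0.0494 0.0494 Fz 5.4 4.7
t99.4 p [0.5996 0.2347 0.0296] F [ 1.8 -0.2  2.9] M [-0.022 -0.323  0.019] op 0.0107 q6 -0.06
a -0.490 t100.2 Mz -0.02 F [ 4.4 -0.7  2.2] op 0.0110 q6 0.74
a -1.290 t101.0 Mz -0.06 F [ 6.4 -2.   1.1] op 0.0110 q6 1.54
a -2.090 t101.8 Mz -0.04 F [ 6.3 -5.2  1.5] op 0.0108 q6 2.34
t106.3 p [0.5992 0.2344 0.0267] F [-2.3 -2.2  5.4] M [-0.373  0.304  0.036] op 0.0103 q6 -0.80
a 0.552 t106.9 Mz -0.04 F [-0.3 -2.   5.2] op 0.0109 q6 -0.30
a 0.052 t107.4 Mz -0.05 F [ 2.6 -0.3  5.9] op 0.0107 q6 0.19
a -0.448 t108.0 Mz -0.01 F [ 5.3 -1.3  4.8] op 0.0105 q6 0.69
a -0.948 t108.5 Mz -0.02 F [ 5.9 -1.7  4.7] op 0.0108 q6 1.19
0.022897746003165288 -0.9484073464102067
```

Run:
```python
from h import *
x,y=.599,.2345
z,a=turn(x,y,.0229,-.948,1.3,.65)
a=regrasp2(x,y,.0222,a); z=.0222
while True:
    a-=.1; z-=.00003; set_joints(inverse_kinematics([x,y,z],rpy(a))); m=observe()["torque"][2]; print("%.3f %.2f"%(a,m),end=" | ")
    if m>.5 or a<-.6: break
st()
```

```text
a -1.598 t109.2 Mz -0.08 F [ 5.5 -4.   5.5] op 0.0105 q6 1.84
a -2.248 t109.8 Mz -0.06 F [ 4.  -6.4  7.9] op 0.0108 q6 2.49
t114.4 p [0.5995 0.2343 0.0235] F [-2.8 -2.9  5.1] M [-0.356  0.454 -0.018] op 0.0105 q6 -0.64
0.794 -0.07 | 0.694 -0.02 | 0.594 -0.04 | 0.494 -0.10 | 0.394 0.01 | 0.294 -0.03 | 0.194 0.00 | 0.094 -0.07 | -0.006 0.01 | -0.106 0.01 | -0.206 0.02 | -0.306 0.02 | -0.406 0.92 | t117.7 p [0.6003 0.2344 0.023 ] F [ 1.2 -1.6  5.3] M [-0.359 -0.147  0.924] op 0.0108 q6 0.65
```

Run:
```python
from h import *
x,y=.599,.2345
z,a=turn(x,y,.0219,-.406,-1.306,-.653)
z,a=turn(x,y,z,a,.37,.37)
gripper_to(.045); move_l([x,y,.2],feed=.25); bar("s14",(.598,.2342)); bar("s14b"); gripper_to(.06)
p,d=snap("top","t14"); s,ds=ld("s14"); Q=cloud("side",ds); P=cloud("top",d)
for nm,c in(("fa",(.443,.061)),("fb",(.482,-.14)),("cl",(.4425,-.028))):
    for n,C in(("top",P),("side",Q)):
        m=near(C,c,.06,.006,.05); 
        if len(m): r=cv2.minAreaRect((m[:,:2]*1000).astype(np.float32)); print(nm,n,len(m),np.round(m.mean(0),4),np.round(r[0],1),np.round(r[1],1),round(r[2],1))
crop(p,(180,100,380,240),"t14c",4)
st()
```

```text
a 0.247 t118.3 Mz 0.05 F [ 1.8 -0.7  2.9] op 0.0104 q6 0.00
a 0.900 t119.0 Mz 0.04 F [ 2.8 -3.2  1.6] op 0.0105 q6 -0.65
a 0.530 t119.4 Mz 0.01 F [ 4.1 -2.3  2.4] op 0.0103 q6 -0.28
s14 bar ((596.9396362304688, 233.6250762939453), (10.482789993286133, 50.412967681884766), 26.88536262512207)
s14b bar ((449.3785095214844, 250.1532745361328), (11.98255443572998, 49.036041259765625), 31.560508728027344)
fa top 102 [0.4453 0.0645 0.0158] [446.6  66.2] [104.8 100.2] 15.9
fa side 130 [0.4415 0.0649 0.0188] [443.5  62. ] [27.2 29.5] 34.1
fb top 115 [ 0.4818 -0.1399  0.0153] [ 483.4 -143. ] [105.4 103.9] 51.6
fb side 95 [ 0.4802 -0.1369  0.0183] [ 482.1 -140.1] [26.6 26.7] 39.7
cl top 116 [ 0.4297 -0.0243  0.0117] [434.  -23.5] [100.   97.8] 73.1
cl side 142 [ 0.4203 -0.0237  0.0122] [426.1 -26.1] [43.  82.1] 78.8
t121.2 p [0.5988 0.2345 0.1995] F [ 0.3 -0.5  0.3] M [ 0.011 -0.038 -0.005] op 0.0601 q6 -0.28
```

View pics/t14c.png

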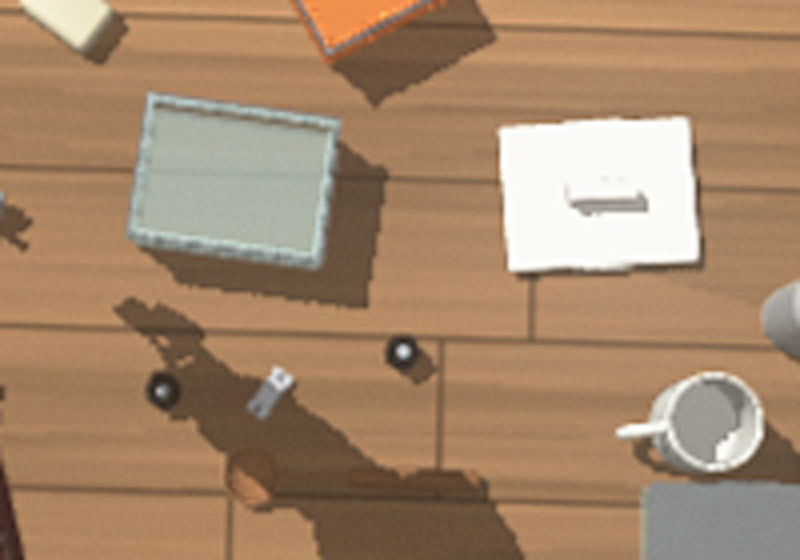

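Both wing nuts stand as I left them, bars at about 121.5° and 117°. The crop shows foot a at (221,197.5), foot b at (280.5,188), the clamp at (247.5,198), the open tub at (238,145) and the lid at (329,149). Next I'll measure the spares, tub and lid in both views.

```bash
cat > meas.py <<'E'
from h import *
from scipy import ndimage
def blob(p,uv,kind,r=14):
    u0,v0=map(int,np.round(uv)); h=cv2.cvtColor(p,cv2.COLOR_RGB2HSV).astype(int); m=np.zeros(p.shape[:2],bool)
    sub=np.s_[v0-r:v0+r+1,u0-r:u0+r+1]
    if kind=="foot": k=(p.max(2)<75)&(h[...,1]<110)
    else: k=(h[...,1]<60)&(h[...,2]>95)
    m[sub]=k[sub]; l,n=ndimage.label(m)
    if n==0: return None
    i=1+np.argmax(ndimage.sum(m,l,range(1,n+1))); mm=ndimage.binary_fill_holes(l==i); c=cv2.findContours(mm.astype(np.uint8),0,1)[0][0]
    ys,xs=np.nonzero(mm); return (xs.min()+xs.max())/2,(ys.min()+ys.max())/2,xs.mean(),ys.mean(),mm.sum(),cv2.minAreaRect(c)
if __name__=="__main__":
    p,d=ld("t14"); s,ds=ld("s14")
    for nm,kind,c in(("fa","foot",(.443,.061,.011)),("fb","foot",(.482,-.14,.011)),("cl","clamp",(.4425,-.028,.009))):
        A=blob(p,proj("top",c),kind); B=blob(s,proj("side",c),kind)
        print(nm,"top",np.round(A[:5],1),A[5],"side",np.round(B[:5],1)); print("   tri",[np.round(v,4) for v in tri(A[2:4],B[2:4])],"top@z",np.round(onz("top",*A[2:4],c[2]),4),"side@z",np.round(onz("side",*B[2:4],c[2]),4))
    Q=cloud("side",ds);P=cloud("top",d)
    e=near(Q,(.4425,-.028),.03,.006,.03); e=e[:,:2]; r=cv2.minAreaRect((e*1000).astype(np.float32)); print("clamp side",r)
    e=near(P,(.4425,-.03),.028,.006,.03); r=cv2.minAreaRect((e[:,:2]*1000).astype(np.float32)); print("clamp top",r)
    for n,C in(("top",P),("side",Q)):
        e=near(C,(.627,.0),.12,.045,.075); r=cv2.minAreaRect((e[:,:2]*1000).astype(np.float32)); print("tub",n,r,np.median(e[:,2]))
        e=near(C,(.605,-.285),.12,.005,.022); r=cv2.minAreaRect((e[:,:2]*1000).astype(np.float32)); print("lid",n,r,np.median(e[:,2]))
        e=near(C,(.605,-.285),.05,.026,.05); r=cv2.minAreaRect((e[:,:2]*1000).astype(np.float32)); print("grip",n,r,np.percentile(e[:,2],80))
E
python3 meas.py
```

```text
fa top [220.5 197.  220.6 197.2  53. ] ((220.5, 197.0), (7.0, 8.0), 0.0) side [257.  239.  256.5 238.6 102. ]
   tri [array([0.4462, 0.0613, 0.0114]), np.float64(0.0013)] top@z [0.4456 0.061  0.011 ] side@z [0.447  0.0613 0.011 ]
fb top [280.5 187.5 280.2 187.7  48. ] ((280.5, 187.5), (7.0, 7.0), 90.0) side [286.5 189.  286.4 189.2  97. ]
   tri [array([ 0.4837, -0.1427,  0.0113]), np.float64(0.0004)] top@z [ 0.484  -0.1426  0.011 ] side@z [ 0.4837 -0.143   0.011 ]
cl top [247.  198.  247.1 197.8  74. ] ((247.1199951171875, 197.8400115966797), (5.600000381469727, 12.80000114440918), 36.869895935058594) side [274.  216.  273.1 215.5  26. ]
   tri [array([ 0.4496, -0.0275,  0.0175]), np.float64(0.0092)] top@z [ 0.4461 -0.0296  0.009 ] side@z [ 0.4584 -0.0331  0.009 ]
clamp side ((445.52252197265625, -29.51788330078125), (18.156137466430664, 43.55203628540039), 57.7635498046875)
clamp top ((441.9455261230469, -30.92623519897461), (40.02912139892578, 42.22380447387695), 31.29507827758789)
tub top ((625.35400390625, 7.166748046875), (167.6316680908203, 129.70594787597656), 83.31238555908203) 0.058053817457895285
lid top ((606.4788208007812, -282.1055908203125), (227.4593048095703, 230.92681884765625), 9.470232963562012) 0.012872855795831528
grip top ((627.3876342773438, -305.6126403808594), (15.472611427307129, 48.37639617919922), 2.3327338695526123) 0.03655593354073772
tub side ((622.9126586914062, 5.930633544921875), (171.82229614257812, 130.29296875), 84.1125717163086) 0.05735259369282131
lid side ((624.2117309570312, -308.52606201171875), (128.2383270263672, 170.30972290039062), 5.89172887802124) 0.013851116070689673
grip side ((625.110107421875, -303.6069641113281), (17.70989418029785, 52.12382888793945), 3.028646469116211) 0.03463882171505359
```

```bash
cat >> h.py <<'E'
TUB=(.624,.0065,np.deg2rad(-6.3))
def tubp(lx,ly): c,s=np.cos(TUB[2]),np.sin(TUB[2]); return TUB[0]+c*lx-s*ly, TUB[1]+s*lx+c*ly
def pick(x,y,a,op,zg=.004,f=40):
    gripper_to(op); movep([x,y,.11],rpy(a)); h=move_l([x,y,zg],feed=.15,max_force=10); gripper_to(0,f); o=observe(); print("pick hit",h,"op %.4f z %.4f t%.1f"%(o["opening"],o["eef_pos"][2],o["time_s"])); move_l([x,y,.13],feed=.25)
    print("lifted op %.4f"%observe()["opening"])
def drop(lx,ly,zr,op):
    x,y=tubp(lx,ly); a=TUB[2]+np.pi/2
    movep([x,y,.13],rpy(a)); h=move_l([x,y,zr],feed=.2,max_force=8); o=observe(); print("drop hit",h,"op %.4f z %.4f"%(o["opening"],o["eef_pos"][2])); gripper_to(op); move_l([x,y,.13],feed=.25); st()
E
python3 - <<'E'
from h import *
move_l([.5,.1,.2],feed=.3)
pick(.446,.061,np.deg2rad(60),.055); drop(-25,28,.018,.045) if 0 else drop(-.025,.028,.018,.045)
s,ds=snap("side","s15"); crop(s,(120,100,330,300),"s15c",3)
E
```

```text
pick hit False op 0.0286 z 0.0054 t123.9
lifted op 0.0283
drop hit False op 0.0285 z 0.0192
t126.9 p [0.6024 0.0371 0.1305] F [-0.2 -0.1 -0.4] M [-0.043 -0.054  0.026] op 0.0452 q6 -1.53
```

View pics/s15c.png

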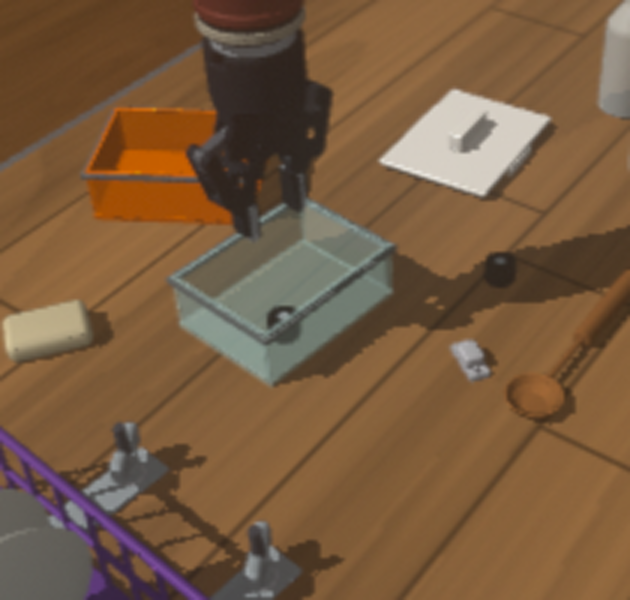

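Foot a is in the tub at crop (282,320). Next come foot b and the clamp, re-checking each position first.

Run:
```python
from h import *
from meas import blob
s,ds=ld("s15"); B=blob(s,proj("side",(.4837,-.1427,.011)),"foot"); print(np.round(onz("side",*B[2:4],.011),4)); b=onz("side",*B[2:4],.011)
assert np.hypot(b[0]-.4837,b[1]+.1427)<.006
pick(.4837,-.1427,0.9,.055); drop(.025,-.028,.018,.045)
s,ds=snap("side","s16"); Q=cloud("side",ds); e=near(Q,(.4425,-.028),.04,.006,.03); r=cv2.minAreaRect((e[:,:2]*1000).astype(np.float32)); print("clamp",r)
c=np.array(r[0])/1000; assert np.hypot(c[0]-.4455,c[1]+.0296)<.006
pick(.4455,-.0298,np.deg2rad(56),.042); drop(.025,.028,.02,.035)
move_l([.5,-.12,.2],feed=.3)
s,ds=snap("side","s17"); crop(s,(120,100,330,300),"s17c",3); p,d=snap("top","t17"); crop(p,(180,100,380,240),"t17c",4)
Q=cloud("side",ds);P=cloud("top",d)
for n,C in(("top",P),("side",Q)):
    e=near(C,(.627,.0),.12,.05,.07); r=cv2.minAreaRect((e[:,:2]*1000).astype(np.float32)); print("tub",n,r,np.median(e[:,2]))
    e=near(C,(.6245,-.307),.12,.007,.022); r=cv2.minAreaRect((e[:,:2]*1000).astype(np.float32)); print("lid",n,r,np.median(e[:,2]))
    e=near(C,(.6245,-.307),.04,.026,.05); r=cv2.minAreaRect((e[:,:2]*1000).astype(np.float32)); print("grip",n,r,np.percentile(e[:,2],80))
```

```text
[ 0.4832 -0.1419  0.011 ]
pick hit False op 0.0282 z 0.0054 t129.3
lifted op 0.0286
drop hit False op 0.0285 z 0.0192
t132.3 p [ 0.6459 -0.024   0.1307] F [-0.5 -0.4 -1. ] M [-0.015  0.018 -0.003] op 0.0449 q6 -1.62
clamp ((446.1726989746094, -28.9406795501709), (17.979290008544922, 42.198699951171875), 57.05986404418945)
pick hit False op 0.0167 z 0.0053 t134.6
lifted op 0.0169
drop hit False op 0.0170 z 0.0214
t137.8 p [0.6521 0.0316 0.1306] F [-0.6  0.2 -0.6] M [0.046 0.07  0.008] op 0.035 q6 -1.53
tub top ((625.0560913085938, 7.439453125), (167.5074462890625, 128.539794921875), 83.78890228271484) 0.0586442728635459
lid top ((633.1434326171875, -315.94207763671875), (218.07598876953125, 209.1251983642578), 20.756582260131836) 0.013326320809434966
grip top ((628.319580078125, -309.6192626953125), (16.150461196899414, 57.599735260009766), 4.759965419769287) 0.036229937357595075
tub side ((623.345947265625, 6.049797058105469), (171.87661743164062, 130.79185485839844), 84.00434875488281) 0.05791474893457693
lid side ((625.03955078125, -310.6361083984375), (128.2305450439453, 169.60446166992188), 5.016685485839844) 0.013747143276264251
grip side ((624.9035034179688, -309.85235595703125), (15.652935028076172, 63.01431655883789), 0.36618128418922424) 0.03417841310190588
```

View pics/s17c.png

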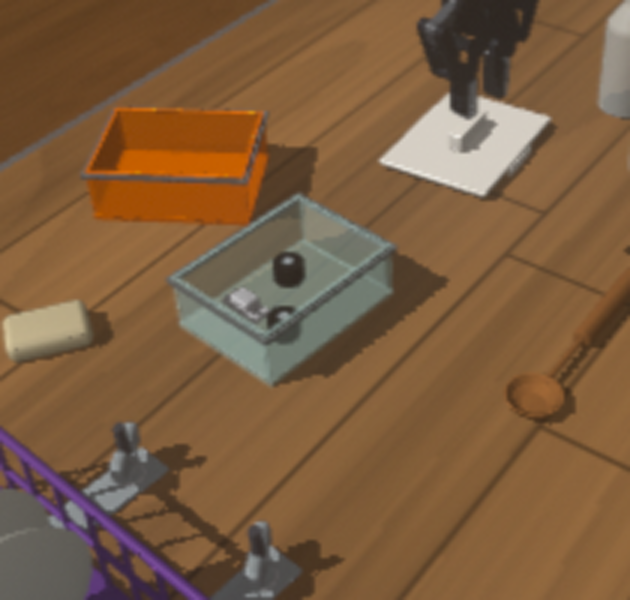

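View pics/t17c.png

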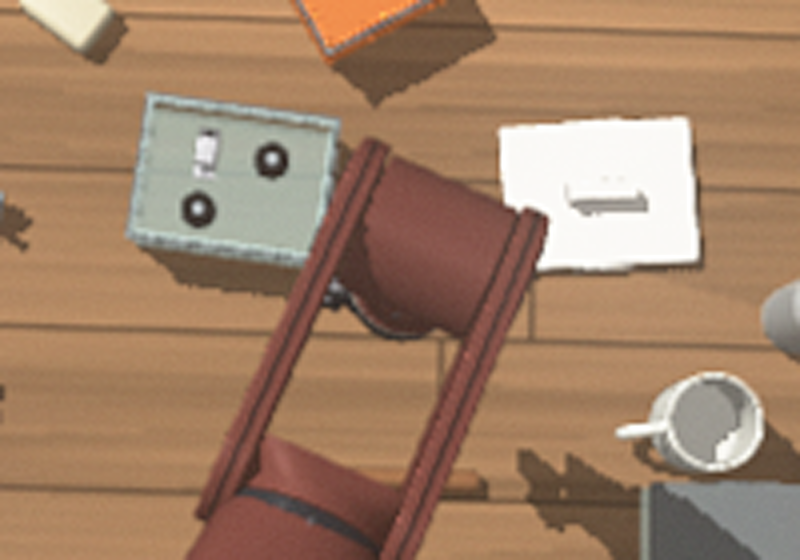

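Run:
```python
from h import *
p,_=ld("t17"); s,_=ld("s17")
for n,im,tag in(("top",p,"t17"),("side",s,"s17"),("top",ld("t14")[0],"t14")):
    h=cv2.cvtColor(im,cv2.COLOR_RGB2HSV).astype(int)
    m=((h[...,1]<40)&(h[...,2]>150)).astype(np.uint8)
    c=proj(n,(.625,-.3095,.014)); cs=[k for k in cv2.findContours(m,0,1)[0] if cv2.contourArea(k)>300 and cv2.pointPolygonTest(k,tuple(map(float,c)),True)>-10]
    for k in cs:
        W=np.array([onz(n,*q,.014)[:2]*1000 for q in k[:,0,:].astype(float)],np.float32); print(n,tag,cv2.minAreaRect(cv2.convexHull(W)))
        M=cv2.moments(W.reshape(-1,1,2)); print("   centroid",M["m10"]/M["m00"],M["m01"]/M["m00"])
    # tub band: grey-green low saturation; contour at z=.06
    m2=((h[...,0]>70)&(h[...,0]<110)&(h[...,1]>12)&(h[...,2]>70)).astype(np.uint8) 
    c=proj(n,(.624,.007,.03)); cs=[k for k in cv2.findContours(m2,0,1)[0] if cv2.contourArea(k)>1000]
    for k in cs:
        W=np.array([onz(n,*q,.06)[:2]*1000 for q in k[:,0,:].astype(float)],np.float32); r=cv2.minAreaRect(cv2.convexHull(W))
        if abs(r[0][0]-624)<60 and abs(r[0][1])<60: print(" tub",n,tag,r)
```

```text
top t17 ((625.900390625, -310.67730712890625), (132.08096313476562, 167.49462890625), 4.884833335876465)
   centroid 630.2909005732799 -316.57788782522283
side s17 ((623.5914916992188, -306.5325927734375), (126.17285919189453, 167.77957153320312), 5.259505748748779)
   centroid 622.1881731029839 -301.35143548171783
top t14 ((626.0086059570312, -310.81463623046875), (131.88247680664062, 167.7921905517578), 4.8766093254089355)
   centroid 626.6094250463574 -310.7213093583614
```

Run:
```python
from h import *
gripper_to(.05); a=.087; x,y=.6252,-.3102
movep([x,y,.1],rpy(a)); h=move_l([x,y,.018],feed=.12,max_force=10); print(h); gripper_to(0,80); hold(.1); st()
move_l([x,y,.135],feed=.15); st()
xt,yt=.6243,.0069; a2=-.106
move_l([xt,yt,.135],feed=.25,rotation=rpy(a2)); hold(.2); st()
p,d=snap("top","t18"); s,ds=snap("side","s18"); crop(s,(120,80,330,280),"s18c",3.5)
Q=cloud("side",ds); P=cloud("top",d)
for n,C in(("top",P),("side",Q)):
    e=near(C,(.624,.007),.12,.122,.137); r=cv2.minAreaRect((e[:,:2]*1000).astype(np.float32)); print("lid",n,r,len(e))
    e=near(C,(.624,.007),.12,.045,.07); r=cv2.minAreaRect((e[:,:2]*1000).astype(np.float32)); print("tub",n,r,len(e))
```

```text
False
t141.5 p [ 0.6261 -0.3108  0.0195] F [-1.1  0.5  5.8] M [0.133 0.09  0.125] op 0.0139 q6 -0.66
t142.4 p [ 0.6243 -0.3097  0.1334] F [ 0.4  0.1 -1.6] M [ 0.037  0.047 -0.012] op 0.0142 q6 -0.66
t144.1 p [0.6243 0.0058 0.135 ] F [ 0.1  0.  -1.2] M [-0.002 -0.036 -0.009] op 0.0138 q6 -0.01
lid top ((623.4306640625, 2.5662918090820312), (157.8791961669922, 126.13811492919922), 84.07424926757812) 837
tub top ((565.881103515625, 11.365036010742188), (162.22769165039062, 11.8876953125), 84.18213653564453) 110
lid side ((622.2693481445312, 6.984199523925781), (167.39309692382812, 131.66612243652344), 83.80741119384766) 1620
tub side ((622.687744140625, 6.1595611572265625), (170.1959686279297, 131.15191650390625), 83.16630554199219) 578
```

View pics/s18c.png

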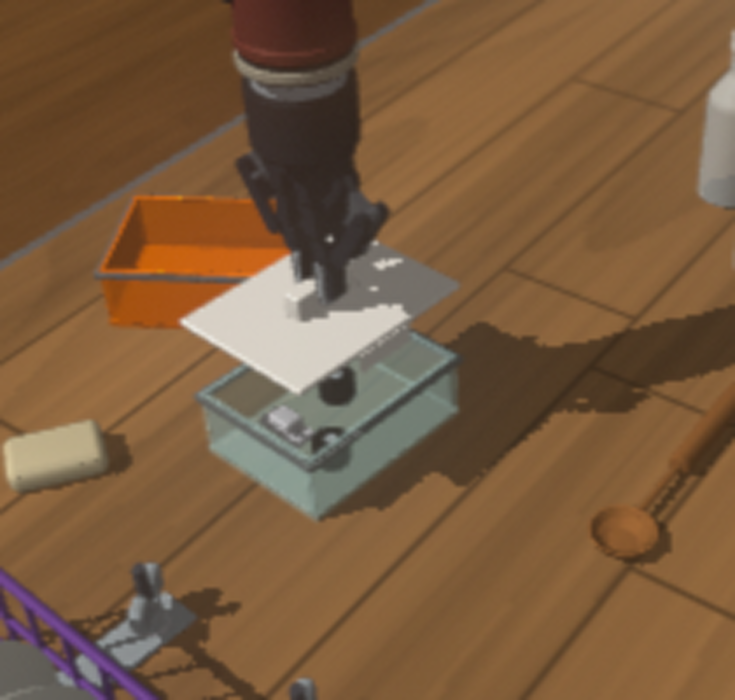

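Side-view depth puts the lid at (622.3, 7.0), 83.8°, against the tub at (622.7, 6.2), 83.2–84°. That is well inside the 3 mm play, so I'll lower it.

Run:
```python
from h import *
xt,yt=.6243,.0062
move_l([xt,yt,.088],feed=.12); st()
h=move_l([xt,yt,.0705],feed=.03,max_force=10); print(h); st()
```

```text
t144.7 p [0.6242 0.0062 0.0878] F [ 1.1  0.7 -0.2] M [-0.011 -0.005  0.02 ] op 0.0134 q6 -0.01
True
t145.2 p [0.6242 0.0062 0.0715] F [-0.1  0.6  4.2] M [-0.032 -0.005  0.034] op 0.0136 q6 -0.01
```

Run:
```python
from h import *
xt,yt,a2=.6243,.0062,-.106
h=move_l([xt,yt,.066],feed=.015,max_force=25); print(h); st()
gripper_to(.05); move_l([xt,yt,.12],feed=.2); gripper_to(0,40)
z=probe(xt,yt,a2,.1,.075,30); st()
move_l([.55,-.2,.25],feed=.3)
p,d=snap("top","t19"); s,ds=snap("side","s19"); crop(s,(120,80,330,280),"s19c",3.5)
Q=cloud("side",ds)
e=near(Q,(.624,.007),.12,.055,.075); c,sn=np.cos(-.106),np.sin(-.106); L=(e[:,:2]-[.624,.007])@np.array([[c,-sn],[sn,c]])
A=np.c_[L,np.ones(len(L))]; print("plane",np.linalg.lstsq(A,e[:,2],rcond=None)[0],len(e), cv2.minAreaRect((e[:,:2]*1000).astype(np.float32)))
for sx in(-1,1):
  for sy in(-1,1):
    k=(L[:,0]*sx>.03)&(L[:,1]*sy>.045); print(sx,sy,round(np.median(e[k][:,2])*1000,1),k.sum())
bar("s20",(.598,.2342)); bar("s20b")
```

```text
True
t145.5 p [0.6242 0.0062 0.0715] F [-1.4 -1.1  4. ] M [-0.05   0.142 -0.02 ] op 0.0135 q6 -0.01
probe True z 0.0861 0.0861 Fz 5.0 4.6
t148.9 p [0.6254 0.0061 0.1011] F [ 0.1 -0.6  0.1] M [0.032 0.063 0.025] op 0.0 q6 -0.01
plane [ 0.01589286 -0.00722082  0.06536115] 1952 ((622.82421875, 7.1221771240234375), (169.3548583984375, 132.11448669433594), 84.0514144897461)
-1 -1 65.3 147
-1 1 65.2 199
1 -1 65.5 89
1 1 65.4 133
s20 bar ((597.8005981445312, 234.2239227294922), (11.771122932434082, 48.32170867919922), 29.8250789642334)
s20b bar ((448.85174560546875, 251.17015075683594), (12.42587661743164, 48.287052154541016), 31.690093994140625)
```

View pics/s19c.png

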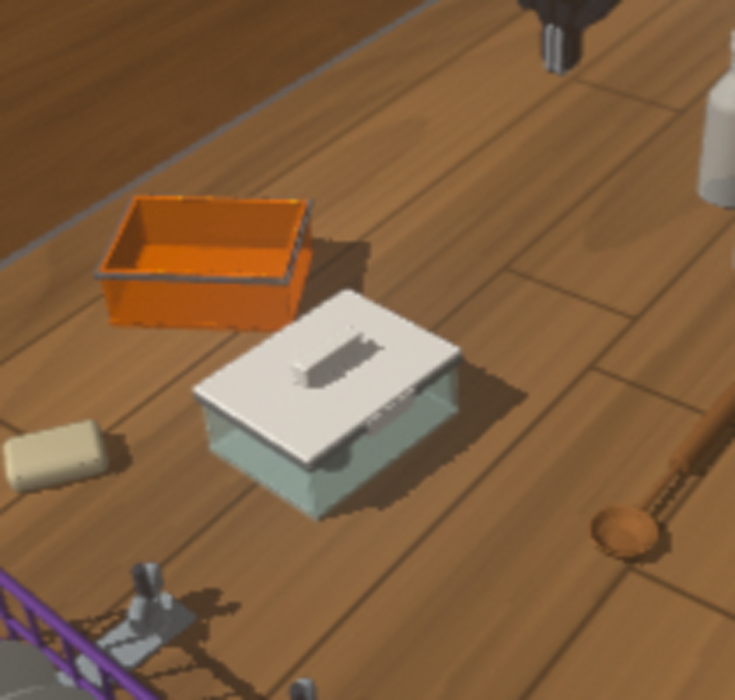

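The lid is seated level: corners read 65.2–65.5 mm and the grip top was touched at 86.1 mm. The force read only about 5 N after the stop, though, so I'll press in steps to a measured 30 N or so.

Run:
```python
from h import *
xt,yt,a2=.6248,.0062,-.106
movep([xt,yt,.12],rpy(a2)); move_l([xt,yt,.088],feed=.1)
z=.0865
while z>.074:
    move_l([xt,yt,z],feed=.02); hold(.1); o=observe(); f=o["ft_force"][2]; print("%.4f %.4f %.1f"%(z,o["eef_pos"][2],f),end=" | ")
    if f>28: break
    z-=.0005 if f<3 else .00025
hold(.5); st(); move_l([xt,yt,.12],feed=.15); st()
```

```text
0.0865 0.0866 0.3 | 0.0860 0.0861 1.2 | 0.0855 0.0861 5.1 | 0.0852 0.0861 6.6 | 0.0850 0.0860 8.2 | 0.0847 0.0861 9.8 | 0.0845 0.0860 11.0 | 0.0842 0.0860 11.7 | 0.0840 0.0860 13.9 | 0.0837 0.0860 15.0 | 0.0835 0.0860 16.9 | 0.0832 0.0860 18.5 | 0.0830 0.0860 19.6 | 0.0827 0.0860 21.1 | 0.0825 0.0860 22.6 | 0.0822 0.0859 23.3 | 0.0820 0.0860 24.6 | 0.0817 0.0860 26.6 | 0.0815 0.0859 27.9 | 0.0812 0.0860 29.7 | t159.1 p [0.6251 0.0062 0.0859] F [-14.3   1.3  29. ] M [0.163 2.623 0.027] op 0.0004 q6 -0.01
t159.5 p [0.6252 0.0061 0.1201] F [-0.5  0.2 -0.5] M [-0.003  0.015 -0.004] op -0.0003 q6 -0.01
```

Run:
```python
from h import *
move_l([.52,-.2,.25],feed=.3)
p,d=snap("top","t21"); crop(p,(0,0,512,384),"t21c",1.5)
bar("s21",(.598,.2342)); bar("s21b"); s,ds=ld("s21"); Q=cloud("side",ds); e=near(Q,(.624,.007),.12,.055,.075); L=e[:,:2]-[.624,.007]
for sx in(-1,1):
  for sy in(-1,1):
    k=(L[:,0]*sx>.03)&(L[:,1]*sy>.045); print(sx,sy,round(np.median(e[k][:,2])*1000,1))
print(cv2.minAreaRect((e[:,:2]*1000).astype(np.float32))); st()
```

```text
s21 bar ((597.3521728515625, 234.6641845703125), (11.372757911682129, 49.35148620605469), 30.490983963012695)
s21b bar ((449.4731750488281, 250.40689086914062), (12.291805267333984, 48.53812026977539), 31.40958023071289)
-1 -1 65.3
-1 1 65.1
1 -1 65.9
1 1 65.4
((621.9346923828125, 7.536277770996094), (167.94476318359375, 131.37205505371094), 84.39985656738281)
t160.7 p [ 0.52   -0.1985  0.2485] F [-0.1  0.1  0.1] M [-0.017  0.003 -0.005] op 0.0 q6 -0.40
```

View pics/t21c.png

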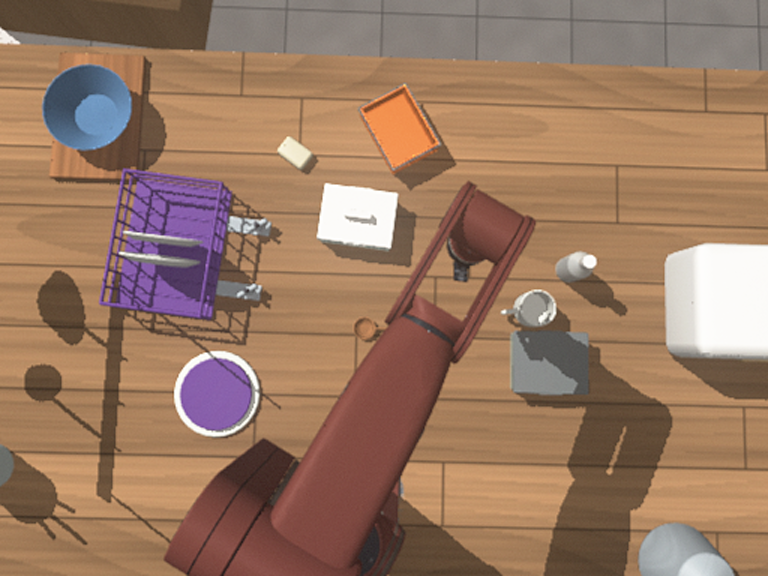

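The top view shows the lid square on the tub at (358,216), no spares left on the plank and the bystanders where they were. Handing in.

```bash
python3 -c "
from plant import *
print(job_done())"
```

```text
the job is handed in; nothing more can be done
None
```

I handed the job in at about 161 s with both wing nuts run down, three spares in the container and the lid pressed on. The one part I could not fully confirm is how tight the nuts are.

**Nuts**
- I ran each nut down in regrasps until it came up against the dead stop at 1.8 rad. I then backed it off and came forward again to about 1.0 rad.
- Turn counts and touch-probed heights support that stop being 1.8: about 1.85 for nut 1 and 1.88 for nut 2.
- The last pictures show both nuts standing where I left them, bars at about 121° and 120°.
- **Disagreement:** I never saw the growing moment the description promises between 0 and 1.8. It stayed within 0.1 N m until the stop. The 1.0 rad figure therefore rests on heights and the stop, not on felt torque.
- At first I took the stop on nut 1 for first contact and pushed it to about 12 N m before correcting.

**Container**
- Three spares were present: two feet and one clamp. All three were seen inside before the lid went on.
- The lid had been knocked aside, so I measured it again before picking it up.
- I pressed the lid to about 29 N. Its grip top is at 86 mm, as it should be when seated, and the plate corners read 65.1–65.9 mm, level within the camera noise.
- Tub and bystanders look unmoved.

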